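Lid the parts tubs and park them on the T-slot rail

ROBOT

A 6-joint arm with a two-finger parallel gripper is mounted at the origin on the work surface; the furniture and walls round the work are solid. World frame = base frame: x ahead of the robot, y to its left, z up, the work surface at z = 0. Lengths are in m, angles in rad, forces in N, time in s.
With the tool pointing down it reaches from about 0.25 to 0.725 m from the base axis. Payload 4 kg.
Tool frame: the origin (TCP) lies midway between the tips of the shut fingers; the grasp point (between the pads) lies 19 mm behind it; z points along the fingers, y is the line along which they close (so a half turn about z gives the same grasp; the last joint's range is limited). The gripper opens to 85 mm and grips with 20 to 120 N. Pads are 22 mm wide; open, the fingers measure 114 mm over their backs; the gripper's body (76 mm by 85 mm) begins 54 mm behind the grasp point. The pads swing forward as they close: fully open they stand 13 mm farther back than shut.
Start: joints at [-1.202, 0.241, 0.005, 1.335, 0, 1.571], TCP at [0.18, -0.466, 0.198] pointing down, gripper open.
Joint ranges: [-2.72, 2.72], [-1.05, 1.87], [-1.09, 1.28], [-1.99, 2.15], [-1.42, 1.44], [-3.14, 3.14]. Speed limits (rad/s): [2.79, 2.79, 3.14, 3.14, 3.14, 3.14].

INTERFACE

Orientations are given as a unit quaternion [x, y, z, w].
In Python, from workcell import bot gives the robot as it stands.
- The arm moves only by the tool move_arm, never from a script. Its argument "motion" is a list of rows, each an object of numbers: "x", "y", "z": the shift along the tool's x, y, z in cm; "yaw": the turn about the tool's z in degrees. A call has 1 to 20 rows; each row is the pose to reach, as a shift and turn from the pose commanded when the call began, along the tool's axes at that moment; what a row does not reach only later rows make up. A row lasts 1/8 s, in which the tool goes at most 62.5 mm and 10.7 degrees, less where a joint would pass 70% of its speed; a pose out of reach is approached as far as the arm can. A call with a gripper value outside its range is refused whole. "gripper" is the opening, from -1 (shut) to 1 (fully open), set as the call begins (left out, the last holds). The fingers move at their own pace and stop on an object; the grip force is fixed at half the most. Time passes only in rows, so rows that repeat a pose let the fingers close. It gives the time, the measured TCP pose, the force, the opening and the grip force at its end, in the units of the state.
- bot.get_obs(): the state, without advancing time (a new reading comes with each control period).
- bot.camera(name): name is "side" or "top"; returns the picture (400x640x3 uint8, blue, green, red); there is no depth.
- bot.camera_model(name): a dict with "K" (3x3 intrinsics, pixels), "world_from_camera" (4x4, takes a point from camera to world coordinates). Camera axes: x right, y down, z forward; pixel columns grow to the right and rows downward; lengths in m; the calibration is good to about 2 mm. A picture is of the moment at which its call begins. camera_model takes no time and is no camera call.
- bot.job_done(): hands the job in; it is judged then, once.
Trained networks look in the newest picture that a camera, given by its name, has taken for a name from the list of things; names that differ only in an ending like _2 or _b are one class to them, and where a whole thing is asked for, a point or a joint stands for the part that bears it (a point fixed in the world has none). Each returns a list of dicts, best first, with "score" (0 to 1); they miss things now and then, are a little off and sometimes report something else, mostly with a low value. They report only what shows in the picture. A call takes as long as a camera call.
- bot.cut_out(camera, name): "mask" (400x640 bool, what is visible of it) and "centre" ([row, column] in pixels, amid what is visible of it).
The state is a dict: "clock": time; "joint_pos": joint angles; "joint_vel": joint speeds; "tau": joint torques, N m; "eef_pos": TCP position; "tool_rot": TCP orientation; "ft_force": force on the tool from outside, world axes, zero at the start; "ft_torque": the same for the moment, N m; "grip_width": finger opening in m; "grasp_force": force on a finger pad.
Only numpy, scipy, OpenCV 4.12 (cv2) and the standard library are available. Lean on these libraries where they do the work, as an engineer would, in place of code of your own. Each camera call takes 0.05 s, during which the arm holds its last target. There are 200 camera calls.

TASK

Close every open blue parts tub with its own lid and park all the tubs on the dark steel rail. The yellow lids look alike but are coded underneath: find by trying which one drops in until its flange lies flush on the tub's rim. The tubs' T-shaped feet enter the rail only at its open end; slide them along, in any order, until the first is against the red end stop and the others close up against one another, leave any spare lid lying plug down on the table, and do not push the bottles and the tape roll about.

Things in the scene. Friction and masses are not known exactly. Their poses are not given: they have to be found in the camera images.
- rail: dark steel T-slot rail fixed to the table, 62 mm wide, 17 high, 209 long, flat floor 4 mm thick. Origin on the table under the face of its red end stop (30 mm high, 54 wide, behind x = 0); x runs from the stop to the open end, z up. Tubs stand in it 4 mm above the table; the first touches the stop with its centre at x = 21 mm, the next at 63, the third at 105
- rail_mouth (a point): point on the rail's floor in mid-channel at the open end, rail x = 132 mm, z = 4; same axes. From here to the stop the channel is 36.5 mm wide and 9.5 high, under lips that leave a 24 mm slot for the tub's neck: a foot enters only here. Outside, flared guides 13 mm high open to about 48 mm within 24 mm, then a bare loading apron goes on to rail x = 195 mm
- tub_1_c (a point): blue open parts tub on a black T foot; two or all three are there (absent: None). Point on its vertical axis, 39 mm above the foot's underside, 21 mm below the rim. x: long way of tub and foot, the way it slides (either end first); z up. Body 42 (x) x 38 (y) mm, from 18 to 60 mm up; opening 34 x 30 mm, walls 4. 0.2 kg. Grasp across the 38 mm (y) sides
- tub_1: same tub, origin under its foot, same axes. Foot 38 (x) x 32 (y) x 6 mm high, only 26 mm wide over the last 3 mm at each end; neck 28 x 18 mm from 6 to 18 mm up. Brass screws inside. Coding shapes in the opening, up to 1 mm below the rim, differ from tub to tub. Mind the fixed crate (175 mm high) behind, world x > 0.60 at y > -0.29, and the bin (125 high) at y < -0.48
- tub_2_c (a point): blue open parts tub on a black T foot; two or all three are there (absent: None). Point on its vertical axis, 39 mm above the foot's underside, 21 mm below the rim. x: long way of tub and foot, the way it slides (either end first); z up. Body 42 (x) x 38 (y) mm, from 18 to 60 mm up; opening 34 x 30 mm, walls 4. 0.2 kg. Grasp across the 38 mm (y) sides
- tub_2: same tub, origin under its foot, same axes. Foot 38 (x) x 32 (y) x 6 mm high, only 26 mm wide over the last 3 mm at each end; neck 28 x 18 mm from 6 to 18 mm up. Brass screws inside. Coding shapes in the opening, up to 1 mm below the rim, differ from tub to tub. Mind the fixed crate (175 mm high) behind, world x > 0.60 at y > -0.29, and the bin (125 high) at y < -0.48
- tub_3_c (a point): blue open parts tub on a black T foot; two or all three are there (absent: None). Point on its vertical axis, 39 mm above the foot's underside, 21 mm below the rim. x: long way of tub and foot, the way it slides (either end first); z up. Body 42 (x) x 38 (y) mm, from 18 to 60 mm up; opening 34 x 30 mm, walls 4. 0.2 kg. Grasp across the 38 mm (y) sides
- tub_3: same tub, origin under its foot, same axes. Foot 38 (x) x 32 (y) x 6 mm high, only 26 mm wide over the last 3 mm at each end; neck 28 x 18 mm from 6 to 18 mm up. Brass screws inside. Coding shapes in the opening, up to 1 mm below the rim, differ from tub to tub. Mind the fixed crate (175 mm high) behind, world x > 0.60 at y > -0.29, and the bin (125 high) at y < -0.48
- lid_1_c (a point): yellow lid, like the other two from above. Flange 40 (x) x 36 (y) x 4 mm; bar handle on top 26 (x) x 12 (y) x 17 mm, grasp across its 12 mm; plug below 31 x 27 x 8 mm, on which it lies at the start. 0.06 kg. Point in the handle on the axis, 18 mm above the plug's foot, 10 above the flange's underside, 11 below the top; z up. Which tub it belongs to is not known
- lid_1: same lid, origin under its plug, same axes. With its x along the tub's x (either way round) its plug drops into its own tub, 1.5 mm clearance all round, flange on rim: lid point then 31 mm above the tub's point. On another tub it stands about 7 mm proud (38 mm) and may rock
- lid_2_c (a point): yellow lid, like the other two from above. Flange 40 (x) x 36 (y) x 4 mm; bar handle on top 26 (x) x 12 (y) x 17 mm, grasp across its 12 mm; plug below 31 x 27 x 8 mm, on which it lies at the start. 0.06 kg. Point in the handle on the axis, 18 mm above the plug's foot, 10 above the flange's underside, 11 below the top; z up. Which tub it belongs to is not known
- lid_2: same lid, origin under its plug, same axes. With its x along the tub's x (either way round) its plug drops into its own tub, 1.5 mm clearance all round, flange on rim: lid point then 31 mm above the tub's point. On another tub it stands about 7 mm proud (38 mm) and may rock
- lid_3_c (a point): yellow lid, like the other two from above. Flange 40 (x) x 36 (y) x 4 mm; bar handle on top 26 (x) x 12 (y) x 17 mm, grasp across its 12 mm; plug below 31 x 27 x 8 mm, on which it lies at the start. 0.06 kg. Point in the handle on the axis, 18 mm above the plug's foot, 10 above the flange's underside, 11 below the top; z up. Which tub it belongs to is not known
- lid_3: same lid, origin under its plug, same axes. With its x along the tub's x (either way round) its plug drops into its own tub, 1.5 mm clearance all round, flange on rim: lid point then 31 mm above the tub's point. On another tub it stands about 7 mm proud (38 mm) and may rock
- glue_bottle: bystander: white glue bottle with blue nozzle, 36 x 106 mm high, origin under its centre
- cleaner_bottle: bystander: white cleaner bottle, 42 x 90 mm high, origin under its centre
- tape_roll: bystander: roll of yellow tape lying flat, 71 x 68 x 24 mm, origin under its centre

How it is judged:
At the end, for the whole second after the job is handed in: Every tub present has one lid seated (flange on the rim, within 4 mm of centred, less than 3 mm proud) and stands with its foot in the rail's channel, the row pushed up to the stop (gaps up to 3 mm each); a spare lid lies on the table plug down; everything is at rest and released (y of tub_1_c in the frame of rail between -0.004 and 0.004 m and z of tub_1_c in the frame of rail between 0.04 and 0.0465 m and (x of tub_1_c in the frame of rail between 0.019 and 0.024 m or x of tub_1_c in the frame of rail between 0.061 and 0.069 m or x of tub_1_c in the frame of rail between 0.103 and 0.114 m) and ((x of lid_1_c in the frame of tub_1_c between -0.004 and 0.004 m and y of lid_1_c in the frame of tub_1_c between -0.004 and 0.004 m and z of lid_1_c in the frame of tub_1_c between 0.029 and 0.034 m) or (x of lid_2_c in the frame of tub_1_c between -0.004 and 0.004 m and y of lid_2_c in the frame of tub_1_c between -0.004 and 0.004 m and z of lid_2_c in the frame of tub_1_c between 0.029 and 0.034 m) or (x of lid_3_c in the frame of tub_1_c between -0.004 and 0.004 m and y of lid_3_c in the frame of tub_1_c between -0.004 and 0.004 m and z of lid_3_c in the frame of tub_1_c between 0.029 and 0.034 m)) and linear speed of each of tub_1, tub_2, tub_3, lid_1, lid_2, lid_3 below 0.02 m/s and y of tub_2_c in the frame of rail between -0.004 and 0.004 m and z of tub_2_c in the frame of rail between 0.04 and 0.0465 m and (x of tub_2_c in the frame of rail between 0.019 and 0.024 m or x of tub_2_c in the frame of rail between 0.061 and 0.069 m or x of tub_2_c in the frame of rail between 0.103 and 0.114 m) and ((x of lid_1_c in the frame of tub_2_c between -0.004 and 0.004 m and y of lid_1_c in the frame of tub_2_c between -0.004 and 0.004 m and z of lid_1_c in the frame of tub_2_c between 0.029 and 0.034 m) or (x of lid_2_c in the frame of tub_2_c between -0.004 and 0.004 m and y of lid_2_c in the frame of tub_2_c between -0.004 and 0.004 m and z of lid_2_c in the frame of tub_2_c between 0.029 and 0.034 m) or (x of lid_3_c in the frame of tub_2_c between -0.004 and 0.004 m and y of lid_3_c in the frame of tub_2_c between -0.004 and 0.004 m and z of lid_3_c in the frame of tub_2_c between 0.029 and 0.034 m)) and y of tub_3_c in the frame of rail between -0.004 and 0.004 m and z of tub_3_c in the frame of rail between 0.04 and 0.0465 m and (x of tub_3_c in the frame of rail between 0.019 and 0.024 m or x of tub_3_c in the frame of rail between 0.061 and 0.069 m or x of tub_3_c in the frame of rail between 0.103 and 0.114 m) and ((x of lid_1_c in the frame of tub_3_c between -0.004 and 0.004 m and y of lid_1_c in the frame of tub_3_c between -0.004 and 0.004 m and z of lid_1_c in the frame of tub_3_c between 0.029 and 0.034 m) or (x of lid_2_c in the frame of tub_3_c between -0.004 and 0.004 m and y of lid_2_c in the frame of tub_3_c between -0.004 and 0.004 m and z of lid_2_c in the frame of tub_3_c between 0.029 and 0.034 m) or (x of lid_3_c in the frame of tub_3_c between -0.004 and 0.004 m and y of lid_3_c in the frame of tub_3_c between -0.004 and 0.004 m and z of lid_3_c in the frame of tub_3_c between 0.029 and 0.034 m)) and (x of tub_1_c in the frame of rail between 0.019 and 0.024 m or x of tub_2_c in the frame of rail between 0.019 and 0.024 m or x of tub_3_c in the frame of rail between 0.019 and 0.024 m) and (x of tub_1_c in the frame of rail between 0.061 and 0.069 m or x of tub_2_c in the frame of rail between 0.061 and 0.069 m or x of tub_3_c in the frame of rail between 0.061 and 0.069 m) and ((x of lid_1_c in the frame of tub_1_c between -0.004 and 0.004 m and y of lid_1_c in the frame of tub_1_c between -0.004 and 0.004 m and z of lid_1_c in the frame of tub_1_c between 0.029 and 0.034 m) or (x of lid_1_c in the frame of tub_2_c between -0.004 and 0.004 m and y of lid_1_c in the frame of tub_2_c between -0.004 and 0.004 m and z of lid_1_c in the frame of tub_2_c between 0.029 and 0.034 m) or (x of lid_1_c in the frame of tub_3_c between -0.004 and 0.004 m and y of lid_1_c in the frame of tub_3_c between -0.004 and 0.004 m and z of lid_1_c in the frame of tub_3_c between 0.029 and 0.034 m) or (height (world z) of lid_1_c below 0.025 m and angle between lid_1_c's own z axis and vertical below 0.3 rad)) and ((x of lid_2_c in the frame of tub_1_c between -0.004 and 0.004 m and y of lid_2_c in the frame of tub_1_c between -0.004 and 0.004 m and z of lid_2_c in the frame of tub_1_c between 0.029 and 0.034 m) or (x of lid_2_c in the frame of tub_2_c between -0.004 and 0.004 m and y of lid_2_c in the frame of tub_2_c between -0.004 and 0.004 m and z of lid_2_c in the frame of tub_2_c between 0.029 and 0.034 m) or (x of lid_2_c in the frame of tub_3_c between -0.004 and 0.004 m and y of lid_2_c in the frame of tub_3_c between -0.004 and 0.004 m and z of lid_2_c in the frame of tub_3_c between 0.029 and 0.034 m) or (height (world z) of lid_2_c below 0.025 m and angle between lid_2_c's own z axis and vertical below 0.3 rad)) and ((x of lid_3_c in the frame of tub_1_c between -0.004 and 0.004 m and y of lid_3_c in the frame of tub_1_c between -0.004 and 0.004 m and z of lid_3_c in the frame of tub_1_c between 0.029 and 0.034 m) or (x of lid_3_c in the frame of tub_2_c between -0.004 and 0.004 m and y of lid_3_c in the frame of tub_2_c between -0.004 and 0.004 m and z of lid_3_c in the frame of tub_2_c between 0.029 and 0.034 m) or (x of lid_3_c in the frame of tub_3_c between -0.004 and 0.004 m and y of lid_3_c in the frame of tub_3_c between -0.004 and 0.004 m and z of lid_3_c in the frame of tub_3_c between 0.029 and 0.034 m) or (height (world z) of lid_3_c below 0.025 m and angle between lid_3_c's own z axis and vertical below 0.3 rad))); the robot touches nothing.
It fails at once if the glue bottle is pushed more than 3 cm (distance of glue_bottle from where it was at the start of the episode above 0.03 m).
It fails at once if the cleaner bottle is pushed more than 3 cm (distance of cleaner_bottle from where it was at the start of the episode above 0.03 m).
It fails at once if the tape roll is pushed more than 3 cm (distance of tape_roll from where it was at the start of the episode above 0.03 m).
Of tub_1, tub_2, tub_3 only 2 to 3 are there at a start; the rules pass over those that are not, and their reading is None.
At some moment in a run one of tub_1, tub_2, tub_3, lid_1, lid_2, lid_3 may be knocked a few centimetres aside while the robot is not near it.
Once in a run the grip may slacken for a moment while it holds something.
It also fails if it takes over 210 s, if anything falls off the work surface, if the arm or the gripper's body presses on something with over 40 N, if the wrist force passes 120 N, or if a joint passes its speed limit or range.

## Working session

There is one attempt and no reset: what is moved stays moved. The work goes in short steps, Python scripts to look and compute and a tool call to move; the robot and the scene stay as the last step left them, time stands still between calls to the robot, and variables do not carry over. Pictures are saved under pics/ and viewed, at most 14 in all, crops included, and the job is handed in when it is done.

Besides the shell and the picture viewer there is one more tool, called after "Emit:" by a JSON object that holds its "fn" and its "kwargs", one argument or row to a line. move_arm: Moves the arm, as the interface text tells. Its arguments: {"type":"object","properties":{"motion":{"type":"array"},"gripper":{"type":"number"}},"required":["motion"]}

```bash
mkdir -p pics; cat > h.py <<'E'
import numpy as np,cv2
from workcell import bot
def ray(cam,rc,z):
    m=bot.camera_model(cam);K=np.array(m["K"]);T=np.array(m["world_from_camera"])
    d=T[:3,:3]@np.linalg.solve(K,[rc[1],rc[0],1.]);o=T[:3,3]
    return (o+d*(z-o[2])/d[2])
def px(cam,p):
    m=bot.camera_model(cam);K=np.array(m["K"]);T=np.array(m["world_from_camera"])
    q=K@(T[:3,:3].T@(np.array(p)-T[:3,3]));return q[:2]/q[2]
E
python3 - <<'E'
from h import *
o=bot.get_obs();print(o)
for c in("top","side"):
    m=bot.camera_model(c);print(c,np.round(m["K"],1).tolist(),np.round(m["world_from_camera"],3).tolist())
    cv2.imwrite(f"pics/{c}0.png",bot.camera(c))
for n in("tub_1","lid_1","rail","glue_bottle","cleaner_bottle","tape_roll"):
    for r in bot.cut_out("top",n):
        print(n,round(r["score"],2),np.round(r["centre"]),cv2.minAreaRect(np.argwhere(r["mask"])[:,::-1].astype(np.float32)),ray("top",r["centre"],.03).round(3))
E
```

```text
{'clock': 0.0, 'joint_pos': array([-1.20201584e+00,  2.41449419e-01,  3.68010860e-03,  1.33519468e+00,
       -1.39203248e-05,  1.57078726e+00]), 'joint_vel': array([ 4.00726656e-04,  6.95275373e-05, -5.05060039e-04,  1.89341801e-03,
        1.61749237e-03, -2.27439767e-04]), 'tau': array([ 4.13234156e-04, -3.72318435e+01,  2.52406597e+01,  1.69592845e-02,
       -1.35096388e-04, -8.45767147e-06]), 'eef_pos': array([ 0.17997325, -0.46570897,  0.19667801]), 'tool_rot': array([ 9.83046820e-01,  1.83351504e-01, -2.05554876e-04, -1.06418405e-03]), 'ft_force': array([-0.052112  , -0.80217929, -0.71643255]), 'ft_torque': array([-0.00550403,  0.02214564, -0.02482183]), 'grasp_force': 0.0, 'grip_width': 0.08539316407698537}
top [[441.8, 0.0, 317.6], [0.0, 441.8, 206.0], [0.0, 0.0, 1.0]] [[0.013, -0.996, 0.086, 0.46], [-1.0, -0.014, -0.011, -0.209], [0.012, -0.085, -0.996, 0.974], [0.0, 0.0, 0.0, 1.0]]
side [[474.6, 0.0, 317.3], [0.0, 474.6, 195.8], [0.0, 0.0, 1.0]] [[0.963, -0.159, 0.219, 0.295], [-0.27, -0.521, 0.81, -1.11], [-0.014, -0.839, -0.545, 0.668], [0.0, 0.0, 0.0, 1.0]]
tub_1 0.87 
[... 861 characters left out ...]
5 -0.357  0.03 ]
rail 0.97 [245. 302.] ((299.42681884765625, 242.0454559326172), (29.63458251953125, 98.33882904052734), 16.966148376464844) [ 0.458 -0.187  0.03 ]
glue_bottle 0.54 [213. 214.] ((211.5, 213.5), (17.0, 23.0), 90.0) [0.523 0.002 0.03 ]
glue_bottle 0.21 [240. 348.] ((346.0, 238.50001525878906), (16.76007080078125, 18.657434463500977), 18.434947967529297) [ 0.47  -0.284  0.03 ]
cleaner_bottle 0.71 [138. 391.] ((392.3460998535156, 137.73074340820312), (19.137157440185547, 26.9029598236084), 33.690067291259766) [ 0.692 -0.377  0.03 ]
tape_roll 0.68 [156. 431.] ((423.9346618652344, 162.22689819335938), (32.10032272338867, 33.24049377441406), 37.87498474121094) [ 0.654 -0.464  0.03 ]
```

View pics/top0.png

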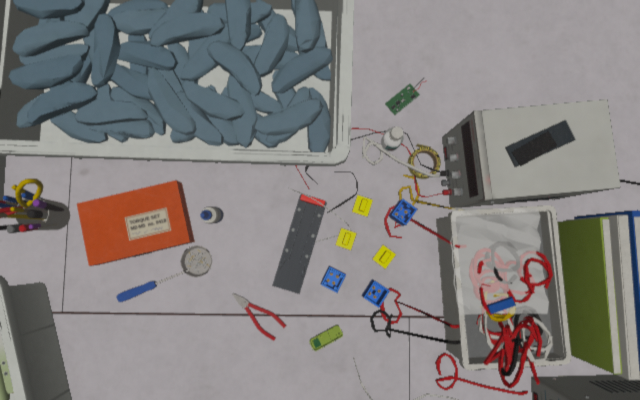

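View pics/side0.png

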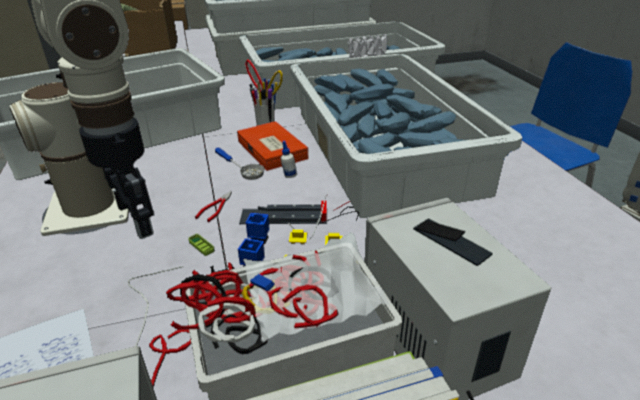

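The top view shows three tubs at about (402,211), (333,278) and (375,292), and three lids at (346,238), (362,205) and (384,257). The rail's red stop is at (313,198) and its open end at about (285,290). The bottles and tape roll lie to the right of and above the tubs.

```bash
cat >> h.py <<'E'
def crop(c,r0,r1,c0,c1,f,name):
    im=bot.camera(c);cv2.imwrite("pics/"+name,cv2.resize(im[r0:r1,c0:c1],None,fx=f,fy=f,interpolation=cv2.INTER_CUBIC));return im
E
python3 - <<'E'
from h import *
im=crop("top",190,300,270,420,5,"c1.png")
E
```

```text
(no output)
```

View pics/c1.png

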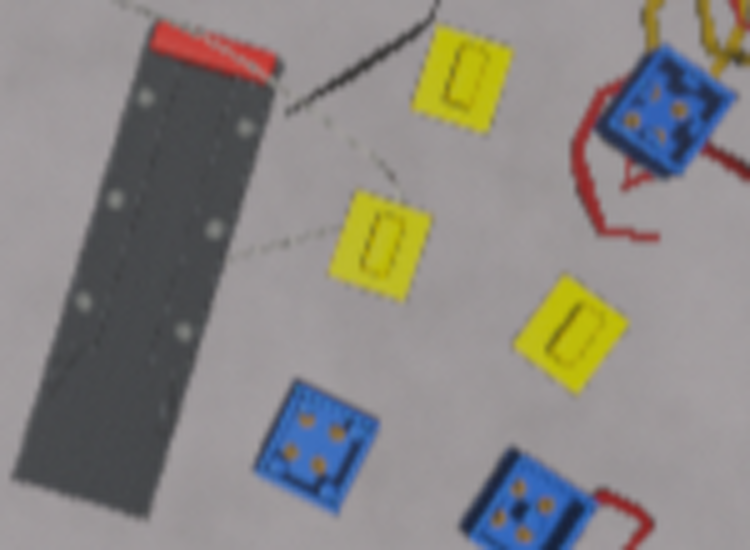

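```bash
cat >> h.py <<'E'
from scipy.optimize import minimize
S=8
def box(x0,x1,y0,y1,z0,z1): return np.array([[x,y,z] for x in(x0,x1) for y in(y0,y1) for z in(z0,z1)])/1000
TUB=[box(-21,21,-19,19,18,60)]
LID=[box(-20,20,-18,18,8,12),box(-13,13,-6,6,12,29)]
RAIL=[box(-14,132,-31,31,0,17),box(132,195,-31,31,0,4),box(-14,0,-27,27,0,30)]
def masks(im):
    h,s,v=cv2.split(cv2.cvtColor(im,cv2.COLOR_BGR2HSV)); 
    return dict(tub=((h>100)&(h<128)&(s>110)),lid=((h>22)&(h<36)&(s>150)),rail=((v<110)&(s<60))|(((h<8)|(h>172))&(s>130)))
def fit(cam,mask,parts,p0,z0=0,pad=12):
    """p0 = x,y,yaw ; maximises overlap of the projected solid with the mask"""
    m=bot.camera_model(cam);K=np.array(m["K"]);T=np.array(m["world_from_camera"])
    def proj(p):
        c,s=np.cos(p[2]),np.sin(p[2]);out=[]
        for b in parts:
            w=np.c_[c*b[:,0]-s*b[:,1]+p[0],s*b[:,0]+c*b[:,1]+p[1],b[:,2]+z0]
            q=(w-T[:3,3])@T[:3,:3]@K.T;out.append(q[:,:2]/q[:,2:])
        return out
    a=np.vstack(proj(p0));l=np.floor(a.min(0)).astype(int)-pad;h=np.ceil(a.max(0)).astype(int)+pad
    l=np.maximum(l,0);M=mask[l[1]:h[1],l[0]:h[0]].astype(np.float32)
    def cost(p):
        C=np.zeros((M.shape[0]*S,M.shape[1]*S),np.uint8)
        for q in proj(p):
            hull=cv2.convexHull(((q-l+.5)*S*16).astype(np.float32)).astype(np.int32)
            cv2.fillConvexPoly(C,hull,1,shift=4)
        A=cv2.resize(C.astype(np.float32),M.shape[::-1],interpolation=cv2.INTER_AREA)
        return ((A-M)**2).sum()/M.sum()
    best=None
    for dx in(-.003,.003):
      for dy in(-.09,.09):
        P=np.array(p0)+[dx,dx,dy]
        r=minimize(cost,P,method="Nelder-Mead",options=dict(initial_simplex=[P,P+[.006,0,0],P+[0,.006,0],P+[0,0,.15]],xatol=1e-4,fatol=1e-5))
        if best is None or r.fun<best.fun:best=r
    return best.x,best.fun
def inframe(f,p):
    c,s=np.cos(f[2]),np.sin(f[2]);d=np.array(p[:2])-f[:2];return np.array([c*d[0]+s*d[1],-s*d[0]+c*d[1]])
E
python3 - <<'E'
from h import *
im=bot.camera("top");M=masks(im)
def fill(m):
    cs,_=cv2.findContours(m.astype(np.uint8),cv2.RETR_EXTERNAL,cv2.CHAIN_APPROX_NONE)
    o=np.zeros(m.shape,np.uint8);cv2.drawContours(o,[c for c in cs if cv2.contourArea(c)>80],-1,1,-1);return o
M={k:fill(m) for k,m in M.items()}
cv2.imwrite("pics/m.png",cv2.resize((M["tub"]*255+M["lid"]*160+M["rail"]*80)[185:305,265:425],None,fx=4,fy=4,interpolation=cv2.INTER_NEAREST))
r3=ray("top",(198,313),.02);r4=ray("top",(290,282),.004);d=r4-r3
print("rail",fit("top",M["rail"],RAIL,[r3[0],r3[1],np.arctan2(d[1],d[0])]),r3,r4)
for rc in((211,402),(278,333),(292,375)):
    p=ray("top",rc,.045);b=min((fit("top",M["tub"],TUB,[p[0],p[1],a]) for a in(0,.6,1.2,-.6)),key=lambda t:t[1]);print("tub",b)
for rc in((238,346),(205,362),(256,384)):
    p=ray("top",rc,.014);b=min((fit("top",M["lid"],LID,[p[0],p[1],a]) for a in(0,.6,-.6)),key=lambda t:t[1]);print("lid",b)
E
```

```text
rail (array([ 0.54770017, -0.20562338,  2.86060209]), np.float64(0.056147944182157516)) [ 0.55932211 -0.20899665  0.02      ] [ 0.35963622 -0.1446444   0.004     ]
tub (array([ 0.53022948, -0.39960931, -0.69731427]), np.float64(0.13808469474315643))
tub (array([ 0.38852812, -0.25257714, -0.48335714]), np.float64(0.09828346967697144))
tub (array([ 0.3598672 , -0.34180564, -0.57352076]), np.float64(0.09445569664239883))
lid (array([ 0.47241909, -0.28110968, -0.33541571]), np.float64(0.08822354674339294))
lid (array([ 0.54605332, -0.31662469, -0.31532521]), np.float64(0.0958758294582367))
lid (array([ 0.43546256, -0.36407256, -0.6091325 ]), np.float64(0.10800515115261078))
```

View pics/m.png

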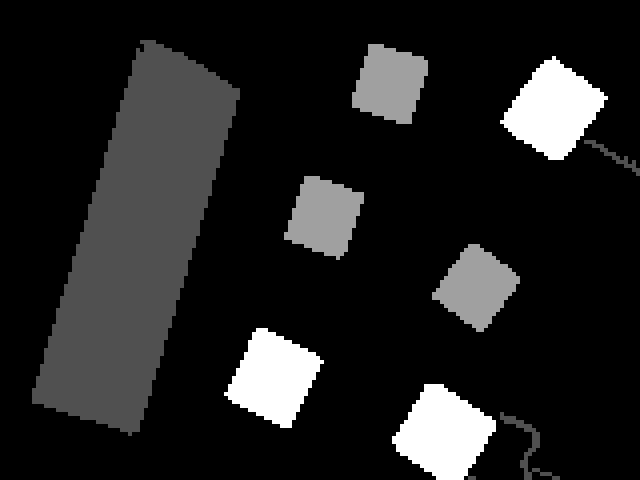

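```bash
cat > plan.py <<'E'
import sys
from h import *
from scipy.spatial.transform import Rotation as R
def plan(x,y,z,phi):
    o=bot.get_obs();p=o["eef_pos"];X=R.from_quat(o["tool_rot"]).as_matrix()[:,0];f=np.arctan2(X[1],X[0])
    d=np.array([x,y,z])-p
    sx=np.cos(f)*d[0]+np.sin(f)*d[1];sy=np.sin(f)*d[0]-np.cos(f)*d[1]
    yaw=-((phi-f+np.pi/2)%np.pi-np.pi/2)
    print("t",round(o["clock"],1),"x %.2f y %.2f z %.2f yaw %.1f"%(sx*100,sy*100,-d[2]*100,np.degrees(yaw)),"rows",max(np.linalg.norm(d)/.0625,abs(np.degrees(yaw))/10.7).round(1))
if __name__=="__main__": plan(*map(float,sys.argv[1:]))
E
python3 - <<'E'
from h import *
from plan import plan
a=ray("top",(203.2,312),.03);print(a)   # stop front top edge
r=np.array([.5477,-.2056,2.8606]);print(inframe(r,a))
plan(.3885,-.2526,.12,-.483)
E
```

```text
[ 0.54703539 -0.20700582  0.03      ]
[0.00024869 0.00153498]
t 0.5 x 27.13 y -12.43 z 7.76 yaw 48.8 rows 4.9
```

Emit:
{"fn": "move_arm", "kwargs": {
  "motion": [
    {"x": 27.1, "y": -12.4, "z": 7.8, "yaw": 48.8},
    {"x": 27.1, "y": -12.4, "z": 7.8, "yaw": 48.8},
    {"x": 27.1, "y": -12.4, "z": 7.8, "yaw": 48.8},
    {"x": 27.1, "y": -12.4, "z": 7.8, "yaw": 48.8},
    {"x": 27.1, "y": -12.4, "z": 7.8, "yaw": 48.8},
    {"x": 27.1, "y": -12.4, "z": 7.8, "yaw": 48.8},
    {"x": 27.1, "y": -12.4, "z": 7.8, "yaw": 48.8},
    {"x": 27.1, "y": -12.4, "z": 7.8, "yaw": 48.8},
    {"x": 27.1, "y": -12.4, "z": 7.8, "yaw": 48.8},
    {"x": 27.1, "y": -12.4, "z": 7.8, "yaw": 48.8}
  ],
  "gripper": 0.4
}}

```text
clock: 1.75
eef_pos: [0.3879, -0.2539, 0.1199]
tool_rot: [0.971, -0.24, 0.0, 0.0]
ft_force: [0.6, 0.0, 0.5]
grip_width: 0.0599
grasp_force: 0.0
```

```bash
python3 plan.py .3885 -.2526 .021 -.483; python3 -c "
from h import *
crop('side',180,300,170,370,4,'s1.png')"
```

```text
t 1.8 x -0.01 y -0.15 z 9.89 yaw -0.1 rows 1.6
```

View pics/s1.png

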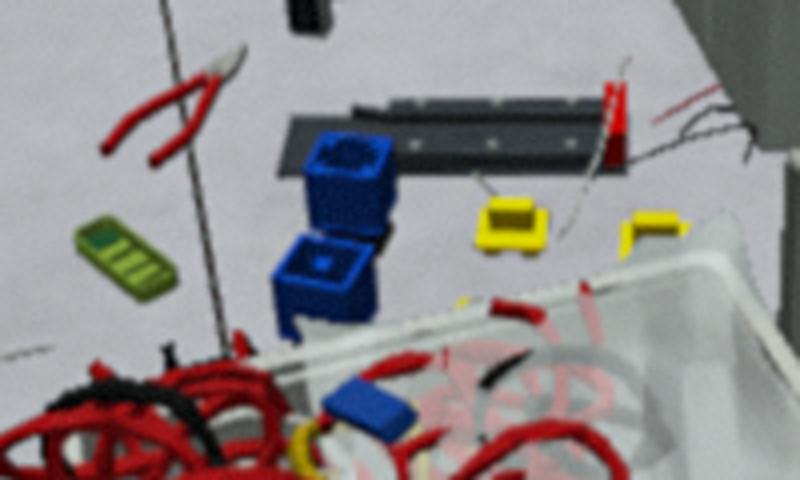

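The side view shows tub B upright at about (257,224), tub C at (252,248), and the fingertip at (247,183) above B. I'll descend.

Emit:
{"fn": "move_arm", "kwargs": {
  "motion": [
    {"y": -0.1, "z": 4.5},
    {"y": -0.1, "z": 8.5},
    {"y": -0.1, "z": 9.9},
    {"y": -0.1, "z": 9.9}
  ]
}}

```text
invalid input at $.motion[0]: expected keys x, y, z, yaw
```

Emit:
{"fn": "move_arm", "kwargs": {
  "motion": [
    {},
    {},
    {},
    {},
    {}
  ],
  "gripper": -1
}}

```text
invalid input at $.motion[0]: expected keys x, y, z, yaw
```

Emit:
{"fn": "move_arm", "kwargs": {
  "motion": [
    {"x": 0, "y": -0.1, "z": 4.5, "yaw": 0},
    {"x": 0, "y": -0.1, "z": 8.5, "yaw": 0},
    {"x": 0, "y": -0.1, "z": 9.9, "yaw": 0},
    {"x": 0, "y": -0.1, "z": 9.9, "yaw": 0}
  ]
}}

```text
clock: 2.3
eef_pos: [0.3882, -0.2521, 0.0203]
tool_rot: [0.971, -0.239, -0.001, -0.0]
ft_force: [0.0, -0.3, 1.3]
grip_width: 0.0597
grasp_force: 0.0
```

Emit:
{"fn": "move_arm", "kwargs": {
  "motion": [
    {"x": 0, "y": 0, "z": 0, "yaw": 0},
    {"x": 0, "y": 0, "z": 0, "yaw": 0},
    {"x": 0, "y": 0, "z": 0, "yaw": 0},
    {"x": 0, "y": 0, "z": 0, "yaw": 0},
    {"x": 0, "y": 0, "z": 0, "yaw": 0}
  ],
  "gripper": -1
}}

```text
clock: 2.92
eef_pos: [0.3902, -0.2533, 0.0226]
tool_rot: [0.971, -0.239, 0.002, 0.001]
ft_force: [-1.3, -0.0, 5.9]
grip_width: 0.0348
grasp_force: 59.2
```

```bash
cat > rail.py <<'E'
import sys
from plan import *
RL=[.5477,-.2056,2.8606]
def railpos(xr,yr=0):
    c,s=np.cos(RL[2]),np.sin(RL[2]);return RL[0]+c*xr-s*yr,RL[1]+s*xr+c*yr
def status():
    o=bot.get_obs();print("tool in rail",(inframe(np.array(RL),o["eef_pos"])*1000).round(1),"z",o["eef_pos"][2].round(4),"F",o["ft_force"].round(1),"w",round(o["grip_width"],4))
if __name__=="__main__":
    status()
    for a in sys.argv[1:]:
        v=[float(t) for t in a.split(",")];plan(*railpos(v[0]/1000,v[2]/1000 if len(v)>2 else 0),v[1]/1000,RL[2])
E
python3 rail.py 176,100 176,30
```

```text
tool in rail [138.1  89.5] z 0.0226 F [-1.3 -0.   5.9] w 0.0348
t 2.9 x -5.51 y -8.01 z -7.74 yaw -11.6 rows 2.0
t 2.9 x -5.51 y -8.01 z -0.74 yaw -11.6 rows 1.6
```

Emit:
{"fn": "move_arm", "kwargs": {
  "motion": [
    {"x": 0, "y": 0, "z": -4, "yaw": 0},
    {"x": 0, "y": 0, "z": -7.7, "yaw": 0},
    {"x": -3, "y": -4, "z": -7.7, "yaw": -6},
    {"x": -5.5, "y": -8, "z": -7.7, "yaw": -11.6},
    {"x": -5.5, "y": -8, "z": -7.7, "yaw": -11.6},
    {"x": -5.5, "y": -8, "z": -7.7, "yaw": -11.6},
    {"x": -5.5, "y": -8, "z": -7.7, "yaw": -11.6}
  ]
}}

```text
clock: 3.8
eef_pos: [0.3777, -0.1567, 0.0979]
tool_rot: [0.99, -0.14, 0.0, 0.0]
ft_force: [0.1, 1.0, -3.1]
grip_width: 0.0348
grasp_force: 60.6
```

```bash
python3 rail.py 176,30; python3 -c "
from h import *
crop('side',170,290,170,370,4,'s2.png')"
```

```text
tool in rail [1.769e+02 1.000e-01] z 0.0979 F [ 0.1  1.  -3.1] w 0.0348
t 3.8 x 0.09 y -0.01 z 6.79 yaw -0.1 rows 1.1
```

View pics/s2.png

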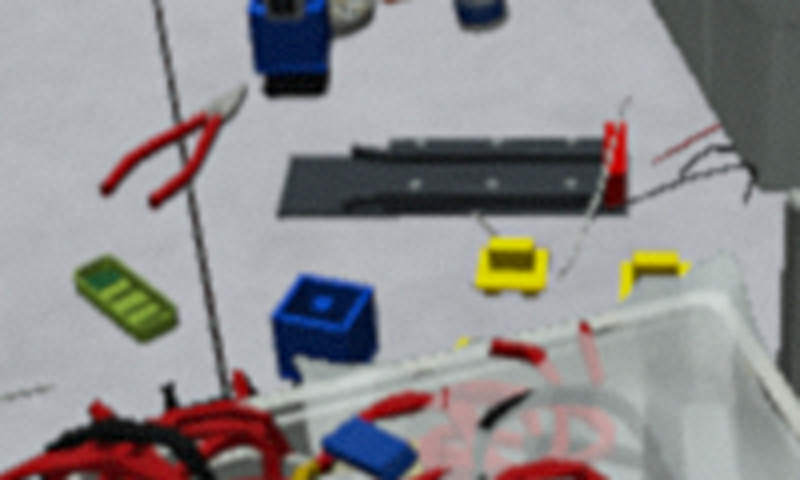

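Emit:
{"fn": "move_arm", "kwargs": {
  "motion": [
    {"x": 0.1, "y": 0, "z": 4, "yaw": 0},
    {"x": 0.1, "y": 0, "z": 7, "yaw": 0},
    {"x": 0.1, "y": 0, "z": 7, "yaw": 0},
    {"x": 0.1, "y": 0, "z": 7, "yaw": 0},
    {"x": 2, "y": 0, "z": 7, "yaw": 0},
    {"x": 3.5, "y": 0, "z": 7, "yaw": 0},
    {"x": 4.5, "y": 0, "z": 7, "yaw": 0},
    {"x": 4.5, "y": 0, "z": 7, "yaw": 0}
  ]
}}

```text
clock: 4.85
eef_pos: [0.4186, -0.1682, 0.0266]
tool_rot: [0.99, -0.14, -0.002, 0.0]
ft_force: [-3.2, -1.3, -8.8]
grip_width: 0.0354
grasp_force: 85.4
```

```bash
python3 rail.py 50,28 24,28; python3 -c "
from h import *
crop('side',170,290,170,370,4,'s3.png')"
```

```text
tool in rail [134.4  -0.2] z 0.0266 F [-3.2 -1.3 -8.8] w 0.0354
t 4.8 x 8.44 y 0.02 z -0.14 yaw 0.0 rows 1.4
t 4.8 x 11.04 y 0.02 z -0.14 yaw 0.0 rows 1.8
```

View pics/s3.png

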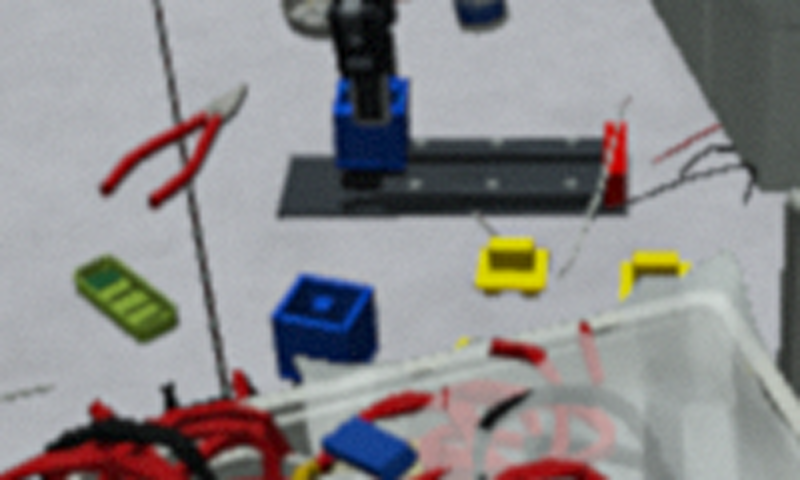

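```bash
python3 -c "
from h import *
from rail import *
crop('side',165,225,235,305,10,'s4.png')
for z in(.004,.022,.064):
  for y in(-.019,.019):
    print(z,y,[px('side',[*railpos(.1344+d,y),z]).round(1).tolist() for d in(-.021,.021)])
print('tcp',px('side',bot.get_obs()['eef_pos']))
"
```

```text
0.004 -0.019 [[274.9, 210.6], [257.9, 210.7]]
0.004 0.019 [[273.6, 219.7], [256.1, 219.8]]
0.022 -0.019 [[274.5, 204.5], [257.3, 204.7]]
0.022 0.019 [[273.1, 213.5], [255.5, 213.6]]
0.064 -0.019 [[273.4, 190.0], [255.8, 190.1]]
0.064 0.019 [[272.0, 198.7], [253.9, 198.9]]
tcp [264.97110283 207.38132709]
```

View pics/s4.png

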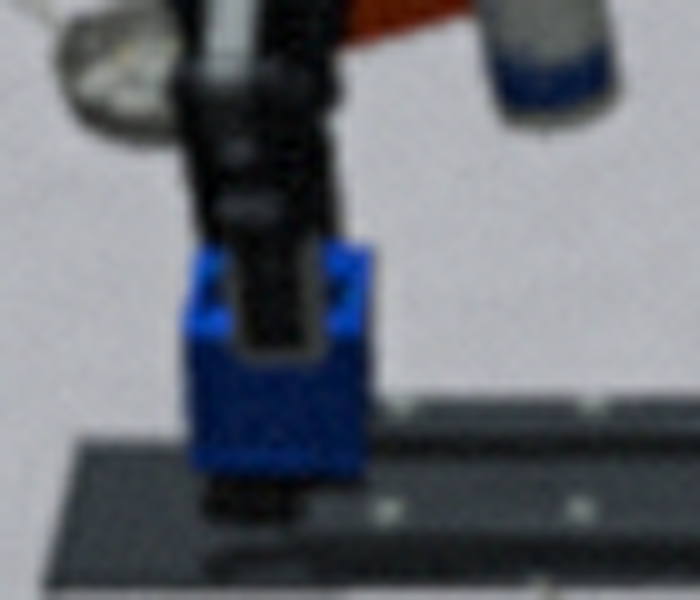

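```bash
python3 -c "
from h import *
for z in(.12,.13,.14,.15): 
  print(z,[px('side',[.388+s*np.sin(.48)*.03,-.254-s*np.cos(.48)*.03,z]).round(1).tolist() for s in(-1,1)])
from rail import *
for z in(.027,.04,.05,.06):
  print(z,[px('side',[*railpos(.1344,y),z]).round(1).tolist() for y in(.019,.034)])
"
```

```text
0.12 [[246.5, 190.0], [263.4, 201.0]]
0.13 [[246.0, 186.1], [263.1, 197.0]]
0.14 [[245.6, 182.2], [262.7, 192.9]]
0.15 [[245.1, 178.2], [262.3, 188.8]]
0.027 [[264.1, 211.8], [263.5, 215.5]]
0.04 [[263.7, 207.3], [263.1, 211.0]]
0.05 [[263.4, 203.8], [262.7, 207.4]]
0.06 [[263.1, 200.2], [262.4, 203.8]]
```

```bash
python3 -c "
from h import *
crop('side',110,230,200,330,5,'s5.png')
im=bot.camera('top');cv2.imwrite('pics/t5.png',np.vstack([cv2.resize(im[150:310,240:420],None,fx=3.5,fy=3.5,interpolation=cv2.INTER_CUBIC)]))
a=cv2.imread('pics/s5.png')[:,:,:];b=cv2.imread('pics/t5.png');h=560
cv2.imwrite('pics/v5.png',cv2.resize(np.hstack([cv2.resize(a,None,fx=h/a.shape[0],fy=h/a.shape[0]),cv2.resize(b,None,fx=h/b.shape[0],fy=h/b.shape[0])]),(800,360)))
"
```

```text
(no output)
```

View pics/v5.png

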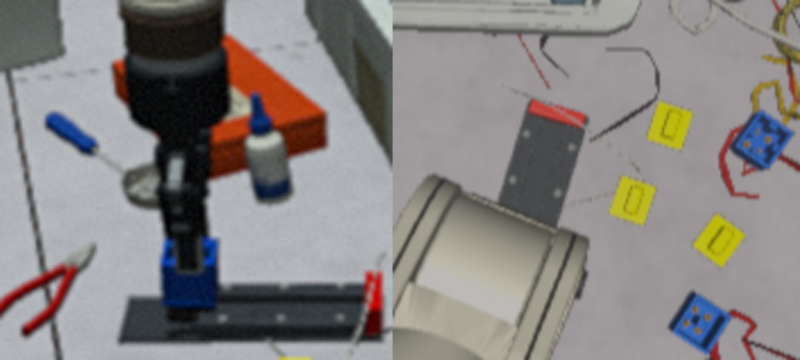

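Emit:
{"fn": "move_arm", "kwargs": {
  "motion": [
    {"x": 0, "y": 0, "z": 0.2, "yaw": 0},
    {"x": 0, "y": 0, "z": 0.2, "yaw": 0},
    {"x": 2, "y": 0, "z": 0.2, "yaw": 0},
    {"x": 4, "y": 0, "z": 0.2, "yaw": 0},
    {"x": 6, "y": 0, "z": 0.2, "yaw": 0},
    {"x": 8, "y": 0, "z": 0.2, "yaw": 0},
    {"x": 8, "y": 0, "z": 0.2, "yaw": 0}
  ]
}}

```text
clock: 5.92
eef_pos: [0.4994, -0.1912, 0.0259]
tool_rot: [0.99, -0.14, 0.002, 0.0]
ft_force: [0.1, -3.6, -7.0]
grip_width: 0.0359
grasp_force: 62.5
```

Emit:
{"fn": "move_arm", "kwargs": {
  "motion": [
    {"x": 1, "y": 0, "z": 0.15, "yaw": 0},
    {"x": 2.2, "y": 0, "z": 0.15, "yaw": 0},
    {"x": 2.6, "y": 0, "z": 0.15, "yaw": 0},
    {"x": 2.6, "y": 0, "z": 0.15, "yaw": 0}
  ]
}}

```text
clock: 6.42
eef_pos: [0.5236, -0.1981, 0.0247]
tool_rot: [0.99, -0.14, 0.001, 0.0]
ft_force: [-1.5, -2.6, -2.2]
grip_width: 0.0354
grasp_force: 63.1
```

```bash
python3 rail.py 21,25
```

```text
tool in rail [25.3 -0.5] z 0.0247 F [-1.5 -2.6 -2.2] w 0.0354
t 6.4 x 0.43 y 0.05 z -0.03 yaw 0.0 rows 0.1
```

Emit:
{"fn": "move_arm", "kwargs": {
  "motion": [
    {"x": 0.2, "y": 0, "z": 0, "yaw": 0},
    {"x": 0.4, "y": 0, "z": 0, "yaw": 0},
    {"x": 0.5, "y": 0, "z": 0, "yaw": 0},
    {"x": 0.6, "y": 0, "z": 0, "yaw": 0},
    {"x": 0.6, "y": 0, "z": 0, "yaw": 0}
  ]
}}

```text
clock: 7.05
eef_pos: [0.5273, -0.1991, 0.0238]
tool_rot: [0.99, -0.14, -0.001, 0.0]
ft_force: [-4.1, -3.2, -1.4]
grip_width: 0.0362
grasp_force: 63.2
```

```bash
python3 rail.py 21,25
```

```text
tool in rail [21.4 -0.5] z 0.0238 F [-4.1 -3.2 -1.4] w 0.0362
t 7.0 x 0.04 y 0.05 z -0.12 yaw 0.0 rows 0.0
```

Emit:
{"fn": "move_arm", "kwargs": {
  "motion": [
    {"x": 0.2, "y": 0, "z": 0, "yaw": 0},
    {"x": 0.4, "y": 0, "z": 0, "yaw": 0},
    {"x": 0.4, "y": 0, "z": 0, "yaw": 0}
  ]
}}

```text
clock: 7.42
eef_pos: [0.5311, -0.2003, 0.0237]
tool_rot: [0.99, -0.14, -0.001, 0.0]
ft_force: [-3.9, -3.5, -1.5]
grip_width: 0.0358
grasp_force: 63.2
```

```bash
python3 rail.py 21,25
```

```text
tool in rail [17.4 -0.5] z 0.0237 F [-3.9 -3.5 -1.5] w 0.0358
t 7.4 x -0.36 y 0.05 z -0.13 yaw 0.0 rows 0.1
```

Emit:
{"fn": "move_arm", "kwargs": {
  "motion": [
    {"x": 0.2, "y": 0, "z": 0, "yaw": 0},
    {"x": 0.4, "y": 0, "z": 0, "yaw": 0},
    {"x": 0.4, "y": 0, "z": 0, "yaw": 0}
  ]
}}

```text
clock: 7.8
eef_pos: [0.5318, -0.2004, 0.0238]
tool_rot: [0.99, -0.14, -0.004, -0.0]
ft_force: [-10.1, -2.5, 5.6]
grip_width: 0.0355
grasp_force: 63.9
```

```bash
python3 rail.py 21,25; python3 -c "
from h import *
a=crop('side',160,230,230,360,5,'s6.png')
for x,z in((0,.03),):
  pass"
```

```text
tool in rail [16.7 -0.6] z 0.0238 F [-10.1  -2.5   5.6] w 0.0355
t 7.8 x -0.43 y 0.06 z -0.12 yaw -0.0 rows 0.1
```

View pics/s6.png

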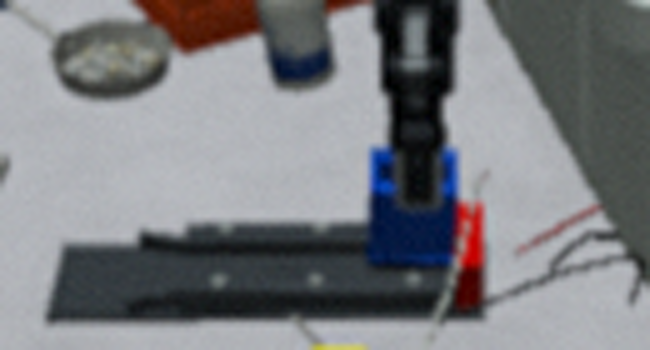

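Emit:
{"fn": "move_arm", "kwargs": {
  "motion": [
    {"x": 0, "y": 0, "z": 0, "yaw": 0},
    {"x": 0, "y": 0, "z": 0, "yaw": 0},
    {"x": 0, "y": 0, "z": 0, "yaw": 0},
    {"x": 0, "y": 0, "z": 0, "yaw": 0}
  ],
  "gripper": 0.4
}}

```text
clock: 8.35
eef_pos: [0.5363, -0.2012, 0.0243]
tool_rot: [0.99, -0.14, 0.0, -0.0]
ft_force: [0.7, -0.3, 0.3]
grip_width: 0.0597
grasp_force: 0.0
```

Emit:
{"fn": "move_arm", "kwargs": {
  "motion": [
    {"x": 0, "y": 0, "z": -5, "yaw": 0},
    {"x": 0, "y": 0, "z": -10, "yaw": 0},
    {"x": -8, "y": 13, "z": -12, "yaw": 8},
    {"x": -15, "y": 13, "z": -14, "yaw": 17},
    {"x": -20, "y": 13, "z": -14, "yaw": 17},
    {"x": -20, "y": 13, "z": -14, "yaw": 17},
    {"x": -20, "y": 13, "z": -14, "yaw": 17},
    {"x": -20, "y": 13, "z": -14, "yaw": 17}
  ]
}}

```text
clock: 9.35
eef_pos: [0.3083, -0.2715, 0.1646]
tool_rot: [0.959, -0.285, 0.001, 0.0]
ft_force: [1.0, -0.2, 0.1]
grip_width: 0.0595
grasp_force: 0.0
```

```bash
cat > see.py <<'E'
from h import *
from rail import *
def fill(m):
    cs,_=cv2.findContours(m.astype(np.uint8),cv2.RETR_EXTERNAL,cv2.CHAIN_APPROX_NONE)
    o=np.zeros(m.shape,np.uint8);cv2.drawContours(o,[c for c in cs if cv2.contourArea(c)>80],-1,1,-1);return o
def see():
    im=bot.camera("top");M={k:fill(m) for k,m in masks(im).items()}
    for k,parts,zc in(("tub",TUB,.045),("lid",LID,.012)):
        n,_,st,ce=cv2.connectedComponentsWithStats(M[k])
        for i in range(1,n):
            if not 80<st[i,4]<1500 or ce[i][1]<185 or not 270<ce[i][0]<425:continue
            p=ray("top",ce[i][::-1],zc);rp=inframe(np.array(RL),p);inr=abs(rp[1])<.03 and -.02<rp[0]<.2
            z0=(.004 if k=="tub" else .056) if inr else 0.
            p=ray("top",ce[i][::-1],zc+z0)
            b=min((fit("top",M[k],parts,[p[0],p[1],a],z0) for a in((RL[2]-np.pi,) if inr else (0,.6,1.2,-.6,-1.2))),key=lambda t:t[1])
            print(k,"px",ce[i].round(0),st[i,4],"fit",b[0].round(4),round(b[1],3),"inrail" if inr else "",(inframe(np.array(RL),b[0])*1000).round(1))
    return im,M
if __name__=="__main__":see()
E
python3 see.py
```

```text
tub px [403. 212.] 395 fit [ 0.5299 -0.3998 -0.6827] 0.138  [-36.8 191.5]
tub px [307. 212.] 368 fit [ 0.5272 -0.1971 -0.2884] 0.061 inrail [22.1 -2.5]
tub px [376. 293.] 402 fit [ 0.3601 -0.3416 -0.5736] 0.094  [142.5 182.6]
lid px [362. 205.] 270 fit [ 0.5458 -0.3167 -0.316 ] 0.095  [-29.  107.3]
lid px [346. 239.] 275 fit [ 0.4727 -0.2811 -0.3132] 0.088  [51.1 93.4]
lid px [384. 256.] 275 fit [ 0.4357 -0.3646 -0.6194] 0.107  [ 63.5 183.8]
```

```bash
sed -i 's/2.8606\]/2.857]/' rail.py; python3 plan.py .3600 -.3417 .10 -.5736
```

```text
t 9.4 x 8.14 y 3.10 z 6.44 yaw -0.2 rows 1.7
```

Emit:
{"fn": "move_arm", "kwargs": {
  "motion": [
    {"x": 4, "y": 1.5, "z": 3.2, "yaw": -0.2},
    {"x": 8.1, "y": 3.1, "z": 6.4, "yaw": -0.2},
    {"x": 8.1, "y": 3.1, "z": 6.4, "yaw": -0.2},
    {"x": 8.1, "y": 3.1, "z": 6.4, "yaw": -0.2},
    {"x": 8.1, "y": 3.1, "z": 6.4, "yaw": -0.2}
  ]
}}

```text
clock: 10.02
eef_pos: [0.3591, -0.3408, 0.1012]
tool_rot: [0.959, -0.282, 0.001, 0.0]
ft_force: [0.7, 0.1, 0.7]
grip_width: 0.0599
grasp_force: 0.0
```

```bash
python3 plan.py .3600 -.3417 .020 -.5736
```

```text
t 10.0 x 0.12 y 0.03 z 8.12 yaw 0.1 rows 1.3
```

Emit:
{"fn": "move_arm", "kwargs": {
  "motion": [
    {"x": 0.1, "y": 0, "z": 4, "yaw": 0},
    {"x": 0.1, "y": 0, "z": 7, "yaw": 0},
    {"x": 0.1, "y": 0, "z": 8.1, "yaw": 0},
    {"x": 0.1, "y": 0, "z": 8.1, "yaw": 0},
    {"x": 0.1, "y": 0, "z": 8.1, "yaw": 0}
  ]
}}

```text
clock: 10.65
eef_pos: [0.3604, -0.3426, 0.0208]
tool_rot: [0.959, -0.283, 0.001, 0.001]
ft_force: [0.2, -0.4, 0.1]
grip_width: 0.0598
grasp_force: 0.0
```

Emit:
{"fn": "move_arm", "kwargs": {
  "motion": [
    {"x": 0, "y": 0, "z": 0, "yaw": 0},
    {"x": 0, "y": 0, "z": 0, "yaw": 0},
    {"x": 0, "y": 0, "z": 0, "yaw": 0},
    {"x": 0, "y": 0, "z": 0, "yaw": 0},
    {"x": 0, "y": 0, "z": 0, "yaw": 0},
    {"x": 0, "y": 0, "z": 0, "yaw": 0}
  ],
  "gripper": -1
}}

```text
clock: 11.4
eef_pos: [0.3603, -0.3424, 0.0206]
tool_rot: [0.959, -0.283, 0.001, 0.001]
ft_force: [-0.7, 0.3, 5.4]
grip_width: 0.0355
grasp_force: 59.4
```

```bash
python3 rail.py 176,100
```

```text
tool in rail [141.5 183.9] z 0.0206 F [-0.7  0.3  5.4] w 0.0355
t 11.4 x -8.55 y -16.64 z -7.94 yaw -16.6 rows 3.3
```

Emit:
{"fn": "move_arm", "kwargs": {
  "motion": [
    {"x": 0, "y": 0, "z": -4, "yaw": 0},
    {"x": 0, "y": 0, "z": -7.9, "yaw": 0},
    {"x": -2.5, "y": -5, "z": -7.9, "yaw": -5},
    {"x": -5, "y": -10, "z": -7.9, "yaw": -10},
    {"x": -7.5, "y": -14, "z": -7.9, "yaw": -16.6},
    {"x": -8.5, "y": -16.6, "z": -7.9, "yaw": -16.6},
    {"x": -8.5, "y": -16.6, "z": -7.9, "yaw": -16.6},
    {"x": -8.5, "y": -16.6, "z": -7.9, "yaw": -16.6},
    {"x": -8.5, "y": -16.6, "z": -7.9, "yaw": -16.6}
  ]
}}

```text
clock: 12.52
eef_pos: [0.3781, -0.157, 0.0981]
tool_rot: [0.99, -0.142, 0.0, 0.0]
ft_force: [-0.7, -0.0, -1.4]
grip_width: 0.0356
grasp_force: 61.1
```

```bash
python3 rail.py 176,26,-1 120,26,-1 68,26,-1
```

```text
tool in rail [176.4   1. ] z 0.0981 F [-0.7 -0.  -1.4] w 0.0356
t 12.5 x 0.04 y -0.20 z 7.21 yaw -0.0 rows 1.2
t 12.5 x 5.64 y -0.20 z 7.21 yaw -0.0 rows 1.5
t 12.5 x 10.84 y -0.20 z 7.21 yaw -0.0 rows 2.1
```

Emit:
{"fn": "move_arm", "kwargs": {
  "motion": [
    {"x": 0, "y": -0.15, "z": 4, "yaw": 0},
    {"x": 0, "y": -0.15, "z": 7.2, "yaw": 0},
    {"x": 0, "y": -0.15, "z": 7.2, "yaw": 0},
    {"x": 2, "y": -0.15, "z": 7.2, "yaw": 0},
    {"x": 4, "y": -0.15, "z": 7.2, "yaw": 0},
    {"x": 6, "y": -0.15, "z": 7.2, "yaw": 0},
    {"x": 8, "y": -0.15, "z": 7.2, "yaw": 0},
    {"x": 9.5, "y": -0.15, "z": 7.2, "yaw": 0},
    {"x": 10.5, "y": -0.15, "z": 7.2, "yaw": 0},
    {"x": 10.5, "y": -0.15, "z": 7.2, "yaw": 0}
  ]
}}

```text
clock: 13.78
eef_pos: [0.4793, -0.1845, 0.0257]
tool_rot: [0.99, -0.142, -0.0, 0.0]
ft_force: [0.2, -1.5, -9.5]
grip_width: 0.0355
grasp_force: 72.2
```

```bash
python3 rail.py 63,25
```

```text
tool in rail [71.6 -1. ] z 0.0257 F [ 0.2 -1.5 -9.5] w 0.0355
t 13.8 x 0.86 y 0.10 z 0.07 yaw 0.0 rows 0.1
```

Emit:
{"fn": "move_arm", "kwargs": {
  "motion": [
    {"x": 0, "y": 0, "z": 0.2, "yaw": 0},
    {"x": 0.4, "y": 0, "z": 0.2, "yaw": 0},
    {"x": 0.8, "y": 0, "z": 0.2, "yaw": 0},
    {"x": 1.0, "y": 0, "z": 0.2, "yaw": 0},
    {"x": 1.0, "y": 0, "z": 0.2, "yaw": 0}
  ]
}}

```text
clock: 14.4
eef_pos: [0.4884, -0.1868, 0.0241]
tool_rot: [0.99, -0.141, -0.001, -0.0]
ft_force: [-2.7, 0.9, -0.0]
grip_width: 0.0355
grasp_force: 73.3
```

Emit:
{"fn": "move_arm", "kwargs": {
  "motion": [
    {"x": 0.2, "y": 0, "z": 0, "yaw": 0},
    {"x": 0.4, "y": 0, "z": 0, "yaw": 0},
    {"x": 0.4, "y": 0, "z": 0, "yaw": 0}
  ]
}}

```text
clock: 14.78
eef_pos: [0.4882, -0.1867, 0.0231]
tool_rot: [0.99, -0.142, -0.004, -0.001]
ft_force: [-10.3, 2.6, 3.9]
grip_width: 0.0354
grasp_force: 73.8
```

```bash
python3 rail.py
```

```text
tool in rail [62.4 -1.4] z 0.0231 F [-10.3   2.6   3.9] w 0.0354
```

Emit:
{"fn": "move_arm", "kwargs": {
  "motion": [
    {"x": 0, "y": 0, "z": 0, "yaw": 0},
    {"x": 0, "y": 0, "z": 0, "yaw": 0},
    {"x": 0, "y": 0, "z": 0, "yaw": 0},
    {"x": 0, "y": 0, "z": -5, "yaw": 0},
    {"x": 0, "y": 0, "z": -10, "yaw": 0},
    {"x": 0, "y": 0, "z": -10, "yaw": 0},
    {"x": 0, "y": 0, "z": -10, "yaw": 0}
  ],
  "gripper": 0.4
}}

```text
clock: 15.65
eef_pos: [0.4929, -0.188, 0.1241]
tool_rot: [0.99, -0.141, 0.0, 0.0]
ft_force: [-0.2, 0.1, 0.2]
grip_width: 0.06
grasp_force: 0.0
```

```bash
python3 see.py; python3 plan.py .530 -.3998 .10 -.688
```

```text
tub px [403. 212.] 392 fit [ 0.53   -0.3993 -0.6998] 0.147  [-37.4 190.9]
lid px [362. 205.] 270 fit [ 0.5458 -0.3167 -0.316 ] 0.095  [-29.3 107.2]
lid px [346. 239.] 254 fit [ 0.4724 -0.281  -0.3089] 0.176  [51.1 93.5]
lid px [384. 256.] 276 fit [ 0.4355 -0.3643 -0.6213] 0.101  [ 63.2 183.8]
t 15.7 x 9.57 y 19.30 z 2.32 yaw 23.2 rows 3.5
```

Emit:
{"fn": "move_arm", "kwargs": {
  "motion": [
    {"x": 2.4, "y": 4.8, "z": 0, "yaw": 8},
    {"x": 4.8, "y": 9.6, "z": 0, "yaw": 16},
    {"x": 7.2, "y": 14.4, "z": 0, "yaw": 23.2},
    {"x": 9.6, "y": 19.2, "z": 2.3, "yaw": 23.2},
    {"x": 9.6, "y": 19.2, "z": 2.3, "yaw": 23.2},
    {"x": 9.6, "y": 19.2, "z": 2.3, "yaw": 23.2},
    {"x": 9.6, "y": 19.2, "z": 2.3, "yaw": 23.2}
  ]
}}

```text
clock: 16.58
eef_pos: [0.524, -0.4073, 0.1019]
tool_rot: [0.945, -0.326, 0.002, -0.005]
ft_force: [-0.0, -0.1, 0.5]
grip_width: 0.0599
grasp_force: 0.0
```

```bash
python3 plan.py .530 -.3998 .020 -.69
```

```text
t 16.6 x 0.01 y -0.96 z 8.19 yaw 1.4 rows 1.3
```

Emit:
{"fn": "move_arm", "kwargs": {
  "motion": [
    {"x": 0, "y": 0, "z": 0, "yaw": 0},
    {"x": 0, "y": 0, "z": 0, "yaw": 0}
  ]
}}

```text
clock: 16.82
eef_pos: [0.5243, -0.408, 0.1023]
tool_rot: [0.945, -0.327, 0.002, -0.004]
ft_force: [1.2, -0.0, -0.1]
grip_width: 0.0596
grasp_force: 0.0
```

```bash
python3 plan.py .530 -.3998 .020 -.69; python3 -c "
from h import *
print(bot.get_obs()['joint_pos'].round(3))"
```

```text
t 16.8 x -0.05 y -1.00 z 8.23 yaw 1.4 rows 1.3
[-0.666  0.618  0.334  1.285  0.01   3.141]
```

Emit:
{"fn": "move_arm", "kwargs": {
  "motion": [
    {"x": 0, "y": -1, "z": 0, "yaw": -178.6},
    {"x": 0, "y": -1, "z": 0, "yaw": -178.6},
    {"x": 0, "y": -1, "z": 0, "yaw": -178.6},
    {"x": 0, "y": -1, "z": 0, "yaw": -178.6},
    {"x": 0, "y": -1, "z": 0, "yaw": -178.6},
    {"x": 0, "y": -1, "z": 0, "yaw": -178.6},
    {"x": 0, "y": -1, "z": 0, "yaw": -178.6},
    {"x": 0, "y": -1, "z": 0, "yaw": -178.6},
    {"x": 0, "y": -1, "z": 0, "yaw": -178.6},
    {"x": 0, "y": -1, "z": 0, "yaw": -178.6},
    {"x": 0, "y": -1, "z": 0, "yaw": -178.6},
    {"x": 0, "y": -1, "z": 0, "yaw": -178.6},
    {"x": 0, "y": -1, "z": 0, "yaw": -178.6},
    {"x": 0, "y": -1, "z": 0, "yaw": -178.6},
    {"x": 0, "y": -1, "z": 0, "yaw": -178.6},
    {"x": 0, "y": -1, "z": 0, "yaw": -178.6},
    {"x": 0, "y": -1, "z": 0, "yaw": -178.6},
    {"x": 0, "y": -1, "z": 0, "yaw": -178.6},
    {"x": 0, "y": -1, "z": 0, "yaw": -178.6}
  ]
}}

```text
clock: 19.2
eef_pos: [0.5301, -0.4005, 0.1015]
tool_rot: [0.339, 0.941, 0.005, 0.002]
ft_force: [-0.5, 0.6, 0.4]
grip_width: 0.0597
grasp_force: 0.0
```

```bash
python3 plan.py .530 -.3998 .020 -.69
```

```text
t 19.2 x 0.06 y 0.05 z 8.15 yaw -0.1 rows 1.3
```

Emit:
{"fn": "move_arm", "kwargs": {
  "motion": [
    {"x": 0, "y": 0, "z": 4, "yaw": 0},
    {"x": 0, "y": 0, "z": 7, "yaw": 0},
    {"x": 0, "y": 0, "z": 8.1, "yaw": 0},
    {"x": 0, "y": 0, "z": 8.1, "yaw": 0},
    {"x": 0, "y": 0, "z": 8.1, "yaw": 0}
  ]
}}

```text
clock: 19.82
eef_pos: [0.5316, -0.4008, 0.0219]
tool_rot: [0.339, 0.941, 0.004, 0.003]
ft_force: [1.3, -0.7, -0.3]
grip_width: 0.0597
grasp_force: 0.0
```

Emit:
{"fn": "move_arm", "kwargs": {
  "motion": [
    {"x": 0, "y": 0, "z": 0, "yaw": 0},
    {"x": 0, "y": 0, "z": 0, "yaw": 0},
    {"x": 0, "y": 0, "z": 0, "yaw": 0},
    {"x": 0, "y": 0, "z": 0, "yaw": 0},
    {"x": 0, "y": 0, "z": 0, "yaw": 0},
    {"x": 0, "y": 0, "z": 0, "yaw": 0}
  ],
  "gripper": -1
}}

```text
clock: 20.58
eef_pos: [0.5316, -0.4008, 0.0224]
tool_rot: [0.339, 0.941, 0.004, 0.003]
ft_force: [0.4, -0.4, 4.9]
grip_width: 0.0352
grasp_force: 58.5
```

```bash
python3 rail.py 177,110
```

```text
tool in rail [-39.4 191.9] z 0.0224 F [ 0.4 -0.4  4.9] w 0.0352
t 20.6 x 27.46 y 9.08 z -8.76 yaw -23.3 rows 4.8
```

Emit:
{"fn": "move_arm", "kwargs": {
  "motion": [
    {"x": 0, "y": 0, "z": -4, "yaw": 0},
    {"x": 0, "y": 0, "z": -8.8, "yaw": 0},
    {"x": 5.5, "y": 1.8, "z": -8.8, "yaw": -6},
    {"x": 11, "y": 3.6, "z": -8.8, "yaw": -12},
    {"x": 16.5, "y": 5.4, "z": -8.8, "yaw": -18},
    {"x": 22, "y": 7.2, "z": -8.8, "yaw": -23.3},
    {"x": 26, "y": 8.6, "z": -8.8, "yaw": -23.3},
    {"x": 27.4, "y": 9.1, "z": -8.8, "yaw": -23.3},
    {"x": 27.4, "y": 9.1, "z": -8.8, "yaw": -23.3},
    {"x": 27.4, "y": 9.1, "z": -8.8, "yaw": -23.3},
    {"x": 27.4, "y": 9.1, "z": -8.8, "yaw": -23.3}
  ]
}}

```text
clock: 21.95
eef_pos: [0.3776, -0.157, 0.1092]
tool_rot: [0.142, 0.99, 0.004, 0.003]
ft_force: [-0.7, -0.7, -2.5]
grip_width: 0.035
grasp_force: 59.6
```

```bash
python3 rail.py 177,26,-1 108,26,-1; python3 see.py
```

```text
tool in rail [176.9   1.1] z 0.1092 F [-0.7 -0.7 -2.5] w 0.035
t 21.9 x 0.01 y 0.21 z 8.32 yaw -0.0 rows 1.3
t 21.9 x -6.89 y 0.21 z 8.32 yaw -0.0 rows 1.7
tub px [304. 221.] 750 fit [ 0.523  -0.196  -0.2846] 0.471 inrail [26.4 -2.3]
lid px [407. 197.] 257 fit [ 0.5658 -0.4145  0.6075] 0.268  [-76.1 195.4]
lid px [362. 205.] 270 fit [ 0.5458 -0.3167 -0.316 ] 0.095  [-29.3 107.2]
lid px [346. 239.] 275 fit [ 0.4727 -0.2811 -0.3132] 0.088  [50.8 93.5]
lid px [384. 256.] 275 fit [ 0.4357 -0.3646 -0.6194] 0.107  [ 62.8 184.1]
```

Emit:
{"fn": "move_arm", "kwargs": {
  "motion": [
    {"x": 0, "y": 0.15, "z": 4, "yaw": 0},
    {"x": 0, "y": 0.15, "z": 8.2, "yaw": 0},
    {"x": 0, "y": 0.15, "z": 8.2, "yaw": 0},
    {"x": -2, "y": 0.15, "z": 8.2, "yaw": 0},
    {"x": -4, "y": 0.15, "z": 8.2, "yaw": 0},
    {"x": -5, "y": 0.15, "z": 8.2, "yaw": 0},
    {"x": -6, "y": 0.15, "z": 8.2, "yaw": 0},
    {"x": -6.6, "y": 0.15, "z": 8.3, "yaw": 0},
    {"x": -6.6, "y": 0.15, "z": 8.3, "yaw": 0}
  ]
}}

```text
clock: 23.12
eef_pos: [0.4361, -0.1712, 0.0241]
tool_rot: [0.142, 0.99, 0.005, -0.003]
ft_force: [-5.1, 1.0, -13.9]
grip_width: 0.0351
grasp_force: 86.3
```

```bash
python3 rail.py 105,25
```

```text
tool in rail [116.7  -1.7] z 0.0241 F [ -5.1   1.  -13.9] w 0.0351
t 23.1 x -1.17 y -0.17 z -0.09 yaw 0.0 rows 0.2
```

Emit:
{"fn": "move_arm", "kwargs": {
  "motion": [
    {"x": 0, "y": 0, "z": 0.2, "yaw": 0},
    {"x": 0, "y": 0, "z": 0.3, "yaw": 0},
    {"x": 0, "y": 0, "z": 0.3, "yaw": 0},
    {"x": 0, "y": 0, "z": 0.3, "yaw": 0}
  ]
}}

```text
clock: 23.62
eef_pos: [0.4409, -0.1725, 0.0236]
tool_rot: [0.142, 0.99, 0.004, 0.002]
ft_force: [-3.3, 0.3, -8.0]
grip_width: 0.0353
grasp_force: 87.0
```

```bash
python3 rail.py 105,25
```

```text
tool in rail [111.8  -1.8] z 0.0236 F [-3.3  0.3 -8. ] w 0.0353
t 23.6 x -0.68 y -0.18 z -0.14 yaw 0.0 rows 0.1
```

Emit:
{"fn": "move_arm", "kwargs": {
  "motion": [
    {"x": 0, "y": 0, "z": 0.15, "yaw": 0},
    {"x": -0.4, "y": 0, "z": 0.15, "yaw": 0},
    {"x": -0.7, "y": 0, "z": 0.15, "yaw": 0},
    {"x": -0.9, "y": 0, "z": 0.15, "yaw": 0},
    {"x": -0.9, "y": 0, "z": 0.15, "yaw": 0}
  ]
}}

```text
clock: 24.25
eef_pos: [0.4497, -0.175, 0.0226]
tool_rot: [0.142, 0.99, 0.004, 0.002]
ft_force: [-4.9, -0.6, 5.3]
grip_width: 0.0354
grasp_force: 88.4
```

```bash
python3 rail.py 105,25
```

```text
tool in rail [102.6  -1.8] z 0.0226 F [-4.9 -0.6  5.3] w 0.0354
t 24.2 x 0.24 y -0.18 z -0.24 yaw 0.0 rows 0.1
```

Emit:
{"fn": "move_arm", "kwargs": {
  "motion": [
    {"x": -0.2, "y": 0, "z": 0, "yaw": 0},
    {"x": -0.4, "y": 0, "z": 0, "yaw": 0},
    {"x": -0.4, "y": 0, "z": 0, "yaw": 0}
  ]
}}

```text
clock: 24.62
eef_pos: [0.4496, -0.175, 0.0225]
tool_rot: [0.142, 0.99, 0.005, -0.001]
ft_force: [-12.3, 3.1, 15.0]
grip_width: 0.0351
grasp_force: 89.5
```

Emit:
{"fn": "move_arm", "kwargs": {
  "motion": [
    {"x": -0.2, "y": 0, "z": 0, "yaw": 0},
    {"x": -0.3, "y": 0, "z": 0, "yaw": 0},
    {"x": -0.3, "y": 0, "z": 0, "yaw": 0}
  ]
}}

```text
clock: 25.0
eef_pos: [0.4495, -0.175, 0.0224]
tool_rot: [0.142, 0.99, 0.005, -0.004]
ft_force: [-19.7, 4.3, 22.2]
grip_width: 0.0354
grasp_force: 90.3
```

```bash
python3 rail.py 105,25
```

```text
tool in rail [102.8  -1.8] z 0.0224 F [-19.7   4.3  22.2] w 0.0354
t 25.0 x 0.22 y -0.18 z -0.26 yaw -0.0 rows 0.1
```

Emit:
{"fn": "move_arm", "kwargs": {
  "motion": [
    {"x": 0.5, "y": 0, "z": -0.1, "yaw": 0},
    {"x": 0.5, "y": 0, "z": -0.1, "yaw": 0}
  ]
}}

```text
clock: 25.25
eef_pos: [0.4497, -0.175, 0.0226]
tool_rot: [0.142, 0.99, 0.004, 0.001]
ft_force: [-7.6, 2.8, 3.0]
grip_width: 0.0354
grasp_force: 88.2
```

Emit:
{"fn": "move_arm", "kwargs": {
  "motion": [
    {"x": 0, "y": 0, "z": 0, "yaw": 0},
    {"x": 0, "y": 0, "z": 0, "yaw": 0},
    {"x": 0, "y": 0, "z": 0, "yaw": 0},
    {"x": 0, "y": 0, "z": -5, "yaw": 0},
    {"x": 0, "y": 0, "z": -10, "yaw": 0},
    {"x": 5, "y": -5, "z": -11, "yaw": 0},
    {"x": 10, "y": -10, "z": -12, "yaw": 0},
    {"x": 14, "y": -12, "z": -12, "yaw": 0},
    {"x": 14, "y": -12, "z": -12, "yaw": 0},
    {"x": 14, "y": -12, "z": -12, "yaw": 0}
  ],
  "gripper": 0.4
}}

```text
clock: 26.5
eef_pos: [0.2836, -0.253, 0.1419]
tool_rot: [0.142, 0.99, 0.004, 0.003]
ft_force: [0.5, -1.0, -0.5]
grip_width: 0.0599
grasp_force: 0.0
```

```bash
python3 - <<'E'
from see import *
im,M=see()
R3=[box(-21+21,21+84+21,-19,19,18,60)]
print((inframe(np.array(RL),[0,0])),np.count_nonzero(M["tub"][190:260,280:325]))
f=fit("top",M["tub"],R3,[RL[0],RL[1],RL[2]],.004);print("row fit",f,(inframe(np.array(RL),f[0])*1000).round(1))
cv2.imwrite("pics/t7.png",cv2.resize(im[195:255,270:340],None,fx=9,fy=9,interpolation=cv2.INTER_CUBIC))
E
```

```text
tub px [301. 231.] 1135 fit [ 0.4976 -0.1888 -0.26  ] 0.599 inrail [52.8 -2.1]
lid px [362. 205.] 270 fit [ 0.5458 -0.3167 -0.316 ] 0.095  [-29.3 107.2]
lid px [346. 239.] 275 fit [ 0.4727 -0.2811 -0.3132] 0.088  [50.8 93.5]
lid px [384. 256.] 275 fit [ 0.4357 -0.3646 -0.6194] 0.107  [ 62.8 184.1]
[ 0.58339497 -0.04355415] 1118
row fit (array([ 0.54765134, -0.20303211,  2.86182026]), np.float64(0.01780398190021515)) [ 0.8 -2.5]
```

View pics/t7.png

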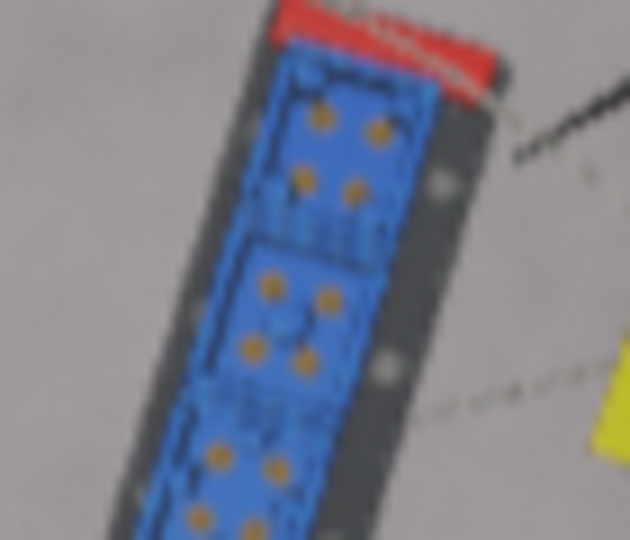

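The row is closed up against the red stop at (313,200), with all three tubs in the channel. Next are the lids.

```bash
python3 plan.py .4727 -.2811 .05 -.312
```

```text
t 26.6 x -18.91 y 2.55 z 9.17 yaw 1.6 rows 3.4
```

Emit:
{"fn": "move_arm", "kwargs": {
  "motion": [
    {"x": -6, "y": 0.8, "z": 0, "yaw": 0},
    {"x": -12, "y": 1.6, "z": 3, "yaw": 1.6},
    {"x": -17, "y": 2.3, "z": 7, "yaw": 1.6},
    {"x": -18.9, "y": 2.55, "z": 9.2, "yaw": 1.6},
    {"x": -18.9, "y": 2.55, "z": 9.2, "yaw": 1.6},
    {"x": -18.9, "y": 2.55, "z": 9.2, "yaw": 1.6}
  ],
  "gripper": -0.25
}}

```text
clock: 27.3
eef_pos: [0.4723, -0.2792, 0.0503]
tool_rot: [0.154, 0.988, 0.004, 0.002]
ft_force: [-0.5, 0.3, 0.4]
grip_width: 0.0319
grasp_force: 0.0
```

```bash
python3 plan.py .4727 -.2811 .0145 -.312
```

```text
t 27.3 x -0.10 y -0.16 z 3.58 yaw 0.1 rows 0.6
```

Emit:
{"fn": "move_arm", "kwargs": {
  "motion": [
    {"x": -0.1, "y": -0.15, "z": 2, "yaw": 0},
    {"x": -0.1, "y": -0.15, "z": 3.6, "yaw": 0},
    {"x": -0.1, "y": -0.15, "z": 3.6, "yaw": 0},
    {"x": -0.1, "y": -0.15, "z": 3.6, "yaw": 0}
  ]
}}

```text
clock: 27.8
eef_pos: [0.4729, -0.2819, 0.0151]
tool_rot: [0.155, 0.988, 0.004, 0.003]
ft_force: [0.2, 0.7, -0.3]
grip_width: 0.0322
grasp_force: 0.0
```

Emit:
{"fn": "move_arm", "kwargs": {
  "motion": [
    {"x": 0, "y": 0, "z": 0, "yaw": 0},
    {"x": 0, "y": 0, "z": 0, "yaw": 0},
    {"x": 0, "y": 0, "z": 0, "yaw": 0},
    {"x": 0, "y": 0, "z": 0, "yaw": 0},
    {"x": 0, "y": 0, "z": 0, "yaw": 0}
  ],
  "gripper": -1
}}

```text
clock: 28.42
eef_pos: [0.4727, -0.2816, 0.0143]
tool_rot: [0.155, 0.988, 0.004, 0.002]
ft_force: [-0.1, 0.5, 0.9]
grip_width: -0.0001
grasp_force: 0.0
```

Emit:
{"fn": "move_arm", "kwargs": {
  "motion": [
    {"x": 0, "y": 0, "z": -5, "yaw": 0},
    {"x": 0, "y": 0, "z": -9, "yaw": 0},
    {"x": 0, "y": 0, "z": -9, "yaw": 0},
    {"x": 0, "y": 0, "z": -9, "yaw": 0}
  ]
}}

```text
clock: 28.92
eef_pos: [0.4718, -0.2821, 0.1039]
tool_rot: [0.155, 0.988, 0.004, 0.002]
ft_force: [0.2, -0.1, -0.4]
grip_width: 0.0
grasp_force: 0.0
```

```bash
python3 rail.py 105.8,95,-1.6 63.8,95,-1.6; python3 see.py
```

```text
tool in rail [51.4 94.7] z 0.1039 F [ 0.2 -0.1 -0.4] w 0.0
t 28.9 x 5.71 y 9.48 z 0.89 yaw -1.6 rows 1.8
t 28.9 x 1.51 y 9.59 z 0.89 yaw -1.6 rows 1.6
tub px [301. 231.] 1139 fit [ 0.5111 -0.1927 -0.29  ] 0.595 inrail [38.7 -2.1]
```

```bash
python3 - <<'E'
from see import *
im=bot.camera("side");M=masks(im)
n,_,st,ce=cv2.connectedComponentsWithStats(M["lid"].astype(np.uint8))
for i in range(1,n):
    if st[i,4]>25 and ce[i][1]<260: print(ce[i].round(1),st[i],ray("side",ce[i][::-1],.014).round(4))
print(px("side",[.4727,-.2811,.014]),"tool now",[px("side",[.4718,-.2821,z]).round(1) for z in(.085,.104,.124,.134)])
cv2.imwrite("pics/s8.png",cv2.resize(im[150:260,230:370],None,fx=5,fy=5,interpolation=cv2.INTER_CUBIC))
E
```

```text
[297.6 236.2] [289 229  18  15 203] [ 0.4705 -0.2839  0.014 ]
[331.8 236.3] [325 233  17  11  86] [ 0.5437 -0.3065  0.014 ]
[298.22867284 235.27716887] tool now [array([296.7, 209.6]), array([296.4, 202.3]), array([296. , 194.4]), array([295.9, 190.4])]
```

View pics/s8.png

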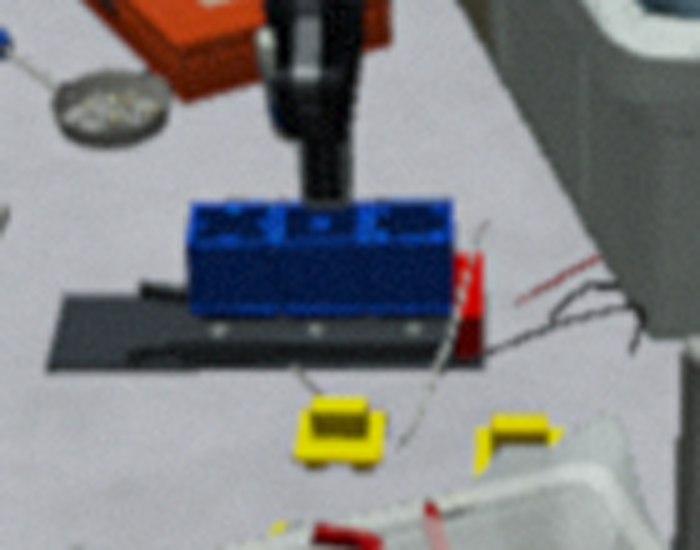

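Emit:
{"fn": "move_arm", "kwargs": {
  "motion": [
    {"x": -0.1, "y": 0, "z": 5, "yaw": 0},
    {"x": -0.1, "y": 0, "z": 9, "yaw": 0},
    {"x": -0.1, "y": 0, "z": 9.4, "yaw": 0},
    {"x": -0.1, "y": 0, "z": 9.6, "yaw": 0},
    {"x": -0.1, "y": 0, "z": 9.6, "yaw": 0}
  ]
}}

```text
clock: 29.65
eef_pos: [0.4749, -0.2826, 0.0097]
tool_rot: [0.155, 0.988, 0.004, 0.004]
ft_force: [0.5, 0.3, -0.4]
grip_width: -0.0
grasp_force: 0.0
```

Emit:
{"fn": "move_arm", "kwargs": {
  "motion": [
    {"x": 0, "y": 0, "z": 0.2, "yaw": 0},
    {"x": 0, "y": 0, "z": 0.4, "yaw": 0},
    {"x": 0, "y": 0, "z": 0.4, "yaw": 0}
  ]
}}

```text
clock: 30.02
eef_pos: [0.4737, -0.2818, 0.0045]
tool_rot: [0.155, 0.988, 0.004, 0.002]
ft_force: [-0.4, 0.7, -0.7]
grip_width: -0.0003
grasp_force: 0.0
```

Emit:
{"fn": "move_arm", "kwargs": {
  "motion": [
    {"x": 0, "y": 0, "z": 0.2, "yaw": 0},
    {"x": 0, "y": 0, "z": 0.3, "yaw": 0},
    {"x": 0, "y": 0, "z": 0.3, "yaw": 0}
  ]
}}

```text
clock: 30.4
eef_pos: [0.4736, -0.2817, 0.0011]
tool_rot: [0.155, 0.988, 0.004, 0.002]
ft_force: [0.1, -0.6, 0.3]
grip_width: 0.0002
grasp_force: 0.0
```

Emit:
{"fn": "move_arm", "kwargs": {
  "motion": [
    {"x": 0, "y": 0, "z": 0.2, "yaw": 0},
    {"x": 0, "y": 0, "z": 0.3, "yaw": 0},
    {"x": 0, "y": 0, "z": 0.3, "yaw": 0}
  ]
}}

```text
clock: 30.78
eef_pos: [0.4736, -0.2817, -0.0019]
tool_rot: [0.155, 0.988, 0.004, 0.002]
ft_force: [-0.2, -0.1, 0.2]
grip_width: -0.0002
grasp_force: 0.0
```

Emit:
{"fn": "move_arm", "kwargs": {
  "motion": [
    {"x": 0, "y": 0, "z": 0.2, "yaw": 0},
    {"x": 0, "y": 0, "z": 0.3, "yaw": 0},
    {"x": 0, "y": 0, "z": 0.3, "yaw": 0}
  ]
}}

```text
clock: 31.15
eef_pos: [0.4737, -0.2817, -0.0046]
tool_rot: [0.155, 0.988, 0.004, 0.002]
ft_force: [-0.6, 0.8, 1.8]
grip_width: 0.0001
grasp_force: 0.9
```

```bash
python3 - <<'E'
from see import *
im=bot.camera("side")
g=cv2.cvtColor(im,cv2.COLOR_BGR2HSV)
for r in range(206,246,2):
    s=""
    for c in range(282,314):
        h,sa,v=[int(t) for t in g[r,c]]
        s+="Y" if 22<h<36 and sa>150 else "B" if 100<h<128 and sa>110 else "#" if v<70 else "+" if v<110 else "."
    print(r,s)
E
```

```text
206 BBBBBBB####++++#######BBBBBBBBBB
208 BBBBBBBB###++++#######BBBBBBBBBB
210 BBBBBBB###+..++######BBBBBBBBBBB
212 BBBBBBB###+++++######BBBBBBBBBBB
214 ##############################++
216 ########B########BB########+++++
218 ################################
220 ##############B#################
222 ################################
224 ...........+########++..........
226 ...........+#########...........
228 ...........+########+...........
230 ...........Y+#######+...........
232 .........YYYYYYYYYYYYYYY........
234 ........YYYYYYYYYYYYYYYYY.......
236 ........YYYYYYYYYYYYYYYYY.......
238 .......YYYYYYYYYYYYYYYYY........
240 .......YYYYYYYYYYYYYYYYY........
242 .........YYYYY....YYYYY.........
244 ................................
```

Emit:
{"fn": "move_arm", "kwargs": {
  "motion": [
    {"x": 0, "y": 0, "z": -2, "yaw": 0},
    {"x": 0, "y": 0, "z": -2, "yaw": 0},
    {"x": 0, "y": 0, "z": -2, "yaw": 0},
    {"x": 0, "y": 0, "z": -2, "yaw": 0}
  ],
  "gripper": -0.25
}}

```text
clock: 31.7
eef_pos: [0.473, -0.2815, 0.0145]
tool_rot: [0.155, 0.988, 0.005, 0.002]
ft_force: [0.1, -0.5, -0.1]
grip_width: 0.0317
grasp_force: 0.0
```

```bash
python3 plan.py .4727 -.2811 -.0195 -.312
```

```text
t 31.7 x 0.05 y 0.03 z 3.40 yaw 0.0 rows 0.5
```

Emit:
{"fn": "move_arm", "kwargs": {
  "motion": [
    {"x": 0, "y": 0, "z": 1.5, "yaw": 0},
    {"x": 0, "y": 0, "z": 2.6, "yaw": 0},
    {"x": 0, "y": 0, "z": 3.3, "yaw": 0},
    {"x": 0, "y": 0, "z": 3.3, "yaw": 0},
    {"x": 0, "y": 0, "z": 3.3, "yaw": 0}
  ]
}}

```text
clock: 32.33
eef_pos: [0.474, -0.2818, -0.0176]
tool_rot: [0.155, 0.988, 0.004, 0.002]
ft_force: [-0.4, 0.0, -1.1]
grip_width: 0.0323
grasp_force: 0.0
```

Emit:
{"fn": "move_arm", "kwargs": {
  "motion": [
    {"x": 0, "y": 0, "z": 0, "yaw": 0},
    {"x": 0, "y": 0, "z": 0, "yaw": 0},
    {"x": 0, "y": 0, "z": 0, "yaw": 0},
    {"x": 0, "y": 0, "z": 0, "yaw": 0},
    {"x": 0, "y": 0, "z": 0, "yaw": 0}
  ],
  "gripper": -1
}}

```text
clock: 32.95
eef_pos: [0.4745, -0.282, -0.017]
tool_rot: [0.155, 0.988, 0.004, 0.003]
ft_force: [0.1, 0.7, 6.3]
grip_width: 0.0101
grasp_force: 61.5
```

Emit:
{"fn": "move_arm", "kwargs": {
  "motion": [
    {"x": 0, "y": 0, "z": -5, "yaw": 0},
    {"x": 0, "y": 0, "z": -9.5, "yaw": 0},
    {"x": 0, "y": 0, "z": -9.5, "yaw": 0}
  ]
}}

```text
clock: 33.33
eef_pos: [0.4759, -0.284, 0.0809]
tool_rot: [0.155, 0.988, 0.003, 0.006]
ft_force: [0.9, -0.6, -0.3]
grip_width: 0.0099
grasp_force: 60.7
```

```bash
python3 rail.py 103.8,75,-1.6
```

```text
tool in rail [46.9 95.4] z 0.0809 F [ 0.9 -0.6 -0.3] w 0.0099
t 33.3 x 5.95 y 9.54 z 0.59 yaw -1.6 rows 1.8
```

Emit:
{"fn": "move_arm", "kwargs": {
  "motion": [
    {"x": 3, "y": 4.8, "z": 0, "yaw": -1.6},
    {"x": 5.9, "y": 9.5, "z": 0, "yaw": -1.6},
    {"x": 5.9, "y": 9.5, "z": 0, "yaw": -1.6},
    {"x": 5.9, "y": 9.5, "z": 0, "yaw": -1.6},
    {"x": 5.9, "y": 9.5, "z": 0, "yaw": -1.6},
    {"x": 5.9, "y": 9.5, "z": 0, "yaw": -1.6}
  ]
}}

```text
clock: 34.08
eef_pos: [0.4465, -0.1748, 0.0777]
tool_rot: [0.142, 0.99, 0.004, 0.002]
ft_force: [-0.5, -0.2, -0.4]
grip_width: 0.0098
grasp_force: 60.7
```

```bash
python3 rail.py 103.8,46,-1.6
```

```text
tool in rail [105.8  -1.1] z 0.0777 F [-0.5 -0.2 -0.4] w 0.0098
t 34.1 x -0.20 y 0.05 z 3.17 yaw -0.1 rows 0.5
```

Descend gently: to z≈0.048, then 0.043.

Emit:
{"fn": "move_arm", "kwargs": {
  "motion": [
    {"x": -0.2, "y": 0.05, "z": 1.5, "yaw": 0},
    {"x": -0.2, "y": 0.05, "z": 2.6, "yaw": 0},
    {"x": -0.2, "y": 0.05, "z": 3, "yaw": 0},
    {"x": -0.2, "y": 0.05, "z": 3, "yaw": 0}
  ]
}}

```text
clock: 34.58
eef_pos: [0.4481, -0.1736, 0.0475]
tool_rot: [0.142, 0.99, 0.004, 0.002]
ft_force: [0.8, -0.0, 0.6]
grip_width: 0.0102
grasp_force: 60.7
```

Emit:
{"fn": "move_arm", "kwargs": {
  "motion": [
    {"x": 0, "y": 0, "z": 0.2, "yaw": 0},
    {"x": 0, "y": 0, "z": 0.4, "yaw": 0},
    {"x": 0, "y": 0, "z": 0.5, "yaw": 0},
    {"x": 0, "y": 0, "z": 0.5, "yaw": 0}
  ]
}}

```text
clock: 35.08
eef_pos: [0.4485, -0.1736, 0.043]
tool_rot: [0.142, 0.99, 0.004, 0.002]
ft_force: [0.2, -0.5, -0.5]
grip_width: 0.0103
grasp_force: 60.7
```

```bash
python3 rail.py
```

```text
tool in rail [104.2  -2.8] z 0.043 F [ 0.2 -0.5 -0.5] w 0.0103
```

Emit:
{"fn": "move_arm", "kwargs": {
  "motion": [
    {"x": 0, "y": 0, "z": 0.2, "yaw": 0},
    {"x": 0, "y": 0, "z": 0.4, "yaw": 0},
    {"x": 0, "y": 0, "z": 0.4, "yaw": 0},
    {"x": 0, "y": 0, "z": 0.4, "yaw": 0}
  ]
}}

```text
clock: 35.58
eef_pos: [0.4486, -0.1736, 0.039]
tool_rot: [0.142, 0.99, 0.004, 0.002]
ft_force: [-0.3, -0.2, -0.0]
grip_width: 0.0102
grasp_force: 60.7
```

Emit:
{"fn": "move_arm", "kwargs": {
  "motion": [
    {"x": 0, "y": 0, "z": 0.2, "yaw": 0},
    {"x": 0, "y": 0, "z": 0.3, "yaw": 0},
    {"x": 0, "y": 0, "z": 0.3, "yaw": 0},
    {"x": 0, "y": 0, "z": 0.3, "yaw": 0}
  ]
}}

```text
clock: 36.08
eef_pos: [0.4488, -0.1737, 0.0389]
tool_rot: [0.142, 0.99, 0.004, 0.003]
ft_force: [-6.0, 2.9, 21.5]
grip_width: 0.0103
grasp_force: 63.6
```

Emit:
{"fn": "move_arm", "kwargs": {
  "motion": [
    {"x": 0, "y": 0, "z": -0.3, "yaw": 0},
    {"x": 0, "y": 0, "z": -0.3, "yaw": 0}
  ]
}}

```text
clock: 36.33
eef_pos: [0.4487, -0.1737, 0.039]
tool_rot: [0.142, 0.99, 0.004, 0.003]
ft_force: [-0.2, 0.4, -1.3]
grip_width: 0.0105
grasp_force: 60.7
```

Emit:
{"fn": "move_arm", "kwargs": {
  "motion": [
    {"x": 0, "y": 0, "z": 0, "yaw": 0},
    {"x": 0, "y": 0, "z": 0, "yaw": 0},
    {"x": 0, "y": 0, "z": 0, "yaw": 0},
    {"x": 0, "y": 0, "z": -3, "yaw": 0},
    {"x": 0, "y": 0, "z": -6, "yaw": 0},
    {"x": 0, "y": 0, "z": -6, "yaw": 0}
  ],
  "gripper": -0.25
}}

```text
clock: 37.08
eef_pos: [0.4503, -0.1749, 0.1012]
tool_rot: [0.142, 0.99, 0.004, 0.005]
ft_force: [0.4, 0.2, 0.1]
grip_width: 0.0323
grasp_force: 0.0
```

```bash
python3 see.py; python3 plan.py .5458 -.3167 .05 -.316
```

```text
tub px [307. 212.] 380 fit [ 0.5273 -0.1973 -0.2864] 0.04 inrail [22.  -2.2]
lid px [407. 197.] 257 fit [ 0.5658 -0.4142  0.6193] 0.268  [-76.  195.1]
lid px [362. 205.] 270 fit [ 0.5457 -0.3166 -0.3164] 0.095  [-29.3 107.1]
lid px [384. 256.] 275 fit [ 0.4357 -0.3646 -0.6194] 0.107  [ 62.8 184.1]
t 37.1 x -13.27 y -10.95 z 4.97 yaw 1.8 rows 2.9
```

Emit:
{"fn": "move_arm", "kwargs": {
  "motion": [
    {"x": -4.4, "y": -3.6, "z": 0, "yaw": 1.8},
    {"x": -8.8, "y": -7.2, "z": 0, "yaw": 1.8},
    {"x": -12.5, "y": -10.3, "z": 3, "yaw": 1.8},
    {"x": -13.3, "y": -11, "z": 5, "yaw": 1.8},
    {"x": -13.3, "y": -11, "z": 5, "yaw": 1.8},
    {"x": -13.3, "y": -11, "z": 5, "yaw": 1.8},
    {"x": -13.3, "y": -11, "z": 5, "yaw": 1.8}
  ]
}}

```text
clock: 38.0
eef_pos: [0.5457, -0.3158, 0.05]
tool_rot: [0.157, 0.988, 0.004, 0.003]
ft_force: [1.3, -0.1, -0.0]
grip_width: 0.0323
grasp_force: 0.0
```

```bash
python3 plan.py .5458 -.3167 -.0185 -.316
```

```text
t 38.0 x -0.03 y -0.08 z 6.85 yaw 0.1 rows 1.1
```

Emit:
{"fn": "move_arm", "kwargs": {
  "motion": [
    {"x": 0.05, "y": -0.1, "z": 3, "yaw": 0},
    {"x": 0.05, "y": -0.1, "z": 5.5, "yaw": 0},
    {"x": 0.05, "y": -0.1, "z": 6.7, "yaw": 0},
    {"x": 0.05, "y": -0.1, "z": 6.7, "yaw": 0},
    {"x": 0.05, "y": -0.1, "z": 6.7, "yaw": 0}
  ]
}}

```text
clock: 38.62
eef_pos: [0.546, -0.3173, -0.0171]
tool_rot: [0.157, 0.988, 0.004, 0.003]
ft_force: [-0.1, 0.1, 1.0]
grip_width: 0.032
grasp_force: 0.0
```

Emit:
{"fn": "move_arm", "kwargs": {
  "motion": [
    {"x": 0, "y": 0, "z": 0, "yaw": 0},
    {"x": 0, "y": 0, "z": 0, "yaw": 0},
    {"x": 0, "y": 0, "z": 0, "yaw": 0},
    {"x": 0, "y": 0, "z": 0, "yaw": 0},
    {"x": 0, "y": 0, "z": 0, "yaw": 0}
  ],
  "gripper": -1
}}

```text
clock: 39.25
eef_pos: [0.5459, -0.3173, -0.0171]
tool_rot: [0.157, 0.988, 0.004, 0.003]
ft_force: [0.3, -0.7, 5.9]
grip_width: 0.0102
grasp_force: 60.4
```

Emit:
{"fn": "move_arm", "kwargs": {
  "motion": [
    {"x": 0, "y": 0, "z": -5, "yaw": 0},
    {"x": 0, "y": 0, "z": -9.5, "yaw": 0},
    {"x": 0, "y": 0, "z": -9.5, "yaw": 0}
  ]
}}

```text
clock: 39.62
eef_pos: [0.5474, -0.3195, 0.0812]
tool_rot: [0.157, 0.988, 0.003, 0.007]
ft_force: [0.2, -0.3, -0.7]
grip_width: 0.0103
grasp_force: 59.6
```

```bash
python3 rail.py 62,79,-2.8 20,79,-2.8
```

```text
tool in rail [-31.7 109.4] z 0.0812 F [ 0.2 -0.3 -0.7] w 0.0103
t 39.6 x 9.71 y 10.92 z 0.22 yaw -1.8 rows 2.3
t 39.6 x 5.51 y 11.05 z 0.22 yaw -1.8 rows 2.0
```

Emit:
{"fn": "move_arm", "kwargs": {
  "motion": [
    {"x": 4, "y": 4.5, "z": 0, "yaw": -1.8},
    {"x": 8, "y": 9, "z": 0, "yaw": -1.8},
    {"x": 9.9, "y": 10.9, "z": 0.2, "yaw": -1.8},
    {"x": 9.9, "y": 10.9, "z": 0.2, "yaw": -1.8},
    {"x": 9.9, "y": 10.9, "z": 0.2, "yaw": -1.8},
    {"x": 9.9, "y": 10.9, "z": 0.2, "yaw": -1.8},
    {"x": 9.9, "y": 10.9, "z": 0.2, "yaw": -1.8}
  ]
}}

```text
clock: 40.5
eef_pos: [0.4844, -0.1841, 0.0749]
tool_rot: [0.142, 0.99, 0.004, 0.002]
ft_force: [0.3, -0.8, -1.0]
grip_width: 0.0104
grasp_force: 59.6
```

```bash
python3 rail.py 63.6,48,-2.6
```

```text
tool in rail [66.8 -2.9] z 0.0749 F [ 0.3 -0.8 -1. ] w 0.0104
t 40.5 x -0.32 y -0.03 z 2.69 yaw -0.0 rows 0.4
```

Emit:
{"fn": "move_arm", "kwargs": {
  "motion": [
    {"x": -0.3, "y": 0, "z": 1.5, "yaw": 0},
    {"x": -0.3, "y": 0, "z": 2.5, "yaw": 0},
    {"x": -0.3, "y": 0, "z": 2.7, "yaw": 0},
    {"x": -0.3, "y": 0, "z": 2.7, "yaw": 0}
  ]
}}

```text
clock: 41.0
eef_pos: [0.4869, -0.1837, 0.0477]
tool_rot: [0.142, 0.99, 0.004, 0.002]
ft_force: [-0.2, 0.5, 0.0]
grip_width: 0.0102
grasp_force: 59.6
```

Emit:
{"fn": "move_arm", "kwargs": {
  "motion": [
    {"x": 0, "y": 0, "z": 0.2, "yaw": 0},
    {"x": 0, "y": 0, "z": 0.4, "yaw": 0},
    {"x": 0, "y": 0, "z": 0.5, "yaw": 0},
    {"x": 0, "y": 0, "z": 0.5, "yaw": 0}
  ]
}}

```text
clock: 41.5
eef_pos: [0.4881, -0.184, 0.046]
tool_rot: [0.141, 0.99, 0.004, 0.004]
ft_force: [-5.3, 1.4, 14.5]
grip_width: 0.0099
grasp_force: 61.6
```

```bash
python3 rail.py
```

```text
tool in rail [63.3 -4. ] z 0.046 F [-5.3  1.4 14.5] w 0.0099
```

Emit:
{"fn": "move_arm", "kwargs": {
  "motion": [
    {"x": 0, "y": -0.05, "z": -0.1, "yaw": 0},
    {"x": 0, "y": -0.12, "z": -0.1, "yaw": 0},
    {"x": 0.05, "y": -0.2, "z": -0.1, "yaw": 0},
    {"x": -0.05, "y": -0.2, "z": -0.1, "yaw": 0},
    {"x": 0, "y": -0.12, "z": 0, "yaw": 0},
    {"x": 0, "y": -0.12, "z": 0, "yaw": 0}
  ]
}}

```text
clock: 42.25
eef_pos: [0.488, -0.1843, 0.0459]
tool_rot: [0.141, 0.99, 0.005, 0.004]
ft_force: [-4.4, 3.4, 14.9]
grip_width: 0.0103
grasp_force: 61.6
```

```bash
python3 rail.py 63.6,70,-2.8 21.6,70,-2.8
```

```text
tool in rail [63.3 -3.6] z 0.0459 F [-4.4  3.4 14.9] w 0.0103
t 42.2 x 0.03 y -0.08 z -2.41 yaw 0.1 rows 0.4
t 42.2 x -4.17 y -0.09 z -2.41 yaw 0.1 rows 0.8
```

Not this tub; move to the one at the stop.

Emit:
{"fn": "move_arm", "kwargs": {
  "motion": [
    {"x": 0, "y": 0, "z": -2.4, "yaw": 0},
    {"x": -2, "y": -0.1, "z": -2.4, "yaw": 0},
    {"x": -4.2, "y": -0.1, "z": -2.4, "yaw": 0},
    {"x": -4.2, "y": -0.1, "z": -2.4, "yaw": 0},
    {"x": -4.2, "y": -0.1, "z": -2.4, "yaw": 0},
    {"x": -4.2, "y": -0.1, "z": -2.4, "yaw": 0}
  ]
}}

```text
clock: 43.0
eef_pos: [0.5258, -0.1976, 0.0671]
tool_rot: [0.142, 0.99, 0.004, 0.002]
ft_force: [-0.4, -0.4, -0.6]
grip_width: 0.0104
grasp_force: 59.6
```

```bash
python3 rail.py 21.7,48,-2.6
```

```text
tool in rail [23.3 -1.6] z 0.0671 F [-0.4 -0.4 -0.6] w 0.0104
t 43.0 x -0.16 y 0.10 z 1.91 yaw 0.0 rows 0.3
```

Emit:
{"fn": "move_arm", "kwargs": {
  "motion": [
    {"x": -0.1, "y": 0, "z": 1, "yaw": 0},
    {"x": -0.1, "y": 0, "z": 1.9, "yaw": 0},
    {"x": -0.1, "y": 0, "z": 1.9, "yaw": 0}
  ]
}}

```text
clock: 43.38
eef_pos: [0.5271, -0.1977, 0.047]
tool_rot: [0.142, 0.99, 0.004, 0.001]
ft_force: [-0.5, -0.2, -0.8]
grip_width: 0.0103
grasp_force: 59.5
```

Emit:
{"fn": "move_arm", "kwargs": {
  "motion": [
    {"x": 0, "y": 0, "z": 0.2, "yaw": 0},
    {"x": 0, "y": 0, "z": 0.4, "yaw": 0},
    {"x": 0, "y": 0, "z": 0.5, "yaw": 0},
    {"x": 0, "y": 0, "z": 0.5, "yaw": 0}
  ]
}}

```text
clock: 43.88
eef_pos: [0.528, -0.198, 0.0457]
tool_rot: [0.142, 0.99, 0.004, 0.003]
ft_force: [-4.4, 2.1, 11.7]
grip_width: 0.0099
grasp_force: 61.3
```

```bash
python3 rail.py
```

```text
tool in rail [21.1 -1.7] z 0.0457 F [-4.4  2.1 11.7] w 0.0099
```

Emit:
{"fn": "move_arm", "kwargs": {
  "motion": [
    {"x": 0.05, "y": 0.05, "z": -0.1, "yaw": 0},
    {"x": 0.05, "y": 0.13, "z": -0.1, "yaw": 0},
    {"x": 0.05, "y": 0.13, "z": 0, "yaw": 0},
    {"x": 0.1, "y": 0.2, "z": 0, "yaw": 0},
    {"x": 0.1, "y": 0.1, "z": 0, "yaw": 0},
    {"x": 0.1, "y": 0.1, "z": 0, "yaw": 0}
  ]
}}

```text
clock: 44.62
eef_pos: [0.528, -0.1979, 0.0456]
tool_rot: [0.142, 0.99, 0.003, 0.004]
ft_force: [-3.3, -1.3, 11.0]
grip_width: 0.0103
grasp_force: 61.2
```

```bash
python3 rail.py
```

```text
tool in rail [21.1 -1.8] z 0.0456 F [-3.3 -1.3 11. ] w 0.0103
```

Emit:
{"fn": "move_arm", "kwargs": {
  "motion": [
    {"x": 0, "y": 0, "z": -0.7, "yaw": 0},
    {"x": 0, "y": 0, "z": -0.7, "yaw": 0},
    {"x": 0, "y": 0, "z": -0.7, "yaw": 0}
  ]
}}

```text
clock: 45.0
eef_pos: [0.5269, -0.1966, 0.0497]
tool_rot: [0.141, 0.99, 0.004, 0.002]
ft_force: [-0.1, 0.7, -0.9]
grip_width: 0.0102
grasp_force: 59.6
```

```bash
python3 rail.py 21.7,46,-2.7
```

```text
tool in rail [22.5 -2.8] z 0.0497 F [-0.1  0.7 -0.9] w 0.0102
t 45.0 x -0.08 y -0.01 z 0.37 yaw 0.0 rows 0.1
```

Emit:
{"fn": "move_arm", "kwargs": {
  "motion": [
    {"x": -0.04, "y": 0, "z": 0, "yaw": 0},
    {"x": -0.04, "y": 0, "z": 0.3, "yaw": 0},
    {"x": -0.04, "y": 0, "z": 0.6, "yaw": 0},
    {"x": -0.04, "y": 0, "z": 0.8, "yaw": 0},
    {"x": -0.04, "y": 0, "z": 0.8, "yaw": 0}
  ]
}}

```text
clock: 45.62
eef_pos: [0.5279, -0.1969, 0.0456]
tool_rot: [0.141, 0.99, 0.004, 0.004]
ft_force: [-6.4, 2.6, 19.2]
grip_width: 0.0101
grasp_force: 62.1
```

```bash
python3 rail.py
```

```text
tool in rail [21.5 -2.8] z 0.0456 F [-6.4  2.6 19.2] w 0.0101
```

Emit:
{"fn": "move_arm", "kwargs": {
  "motion": [
    {"x": 0, "y": 0, "z": -1.7, "yaw": 0},
    {"x": 2, "y": 0, "z": -2, "yaw": 0},
    {"x": 4.2, "y": 0, "z": -2, "yaw": 0},
    {"x": 4.2, "y": 0, "z": -1.4, "yaw": 0},
    {"x": 4.2, "y": 0, "z": -1.2, "yaw": 0},
    {"x": 4.2, "y": 0, "z": -1.2, "yaw": 0},
    {"x": 4.2, "y": 0, "z": -1.2, "yaw": 0}
  ]
}}

```text
clock: 46.5
eef_pos: [0.4878, -0.1853, 0.054]
tool_rot: [0.141, 0.99, 0.004, 0.003]
ft_force: [-0.7, -0.2, -0.8]
grip_width: 0.0105
grasp_force: 59.5
```

```bash
python3 rail.py 63.7,46,-2.8
```

```text
tool in rail [63.2 -2.6] z 0.054 F [-0.7 -0.2 -0.8] w 0.0105
t 46.5 x 0.05 y 0.02 z 0.80 yaw 0.0 rows 0.1
```

Emit:
{"fn": "move_arm", "kwargs": {
  "motion": [
    {"x": 0.05, "y": 0, "z": 0.3, "yaw": 0},
    {"x": 0.05, "y": 0, "z": 0.6, "yaw": 0},
    {"x": 0.05, "y": 0, "z": 0.9, "yaw": 0},
    {"x": 0.05, "y": 0, "z": 1.1, "yaw": 0},
    {"x": 0.05, "y": 0, "z": 1.1, "yaw": 0}
  ]
}}

```text
clock: 47.12
eef_pos: [0.487, -0.185, 0.043]
tool_rot: [0.141, 0.99, 0.004, 0.003]
ft_force: [1.7, 0.1, -0.1]
grip_width: 0.0104
grasp_force: 59.5
```

```bash
python3 rail.py
```

```text
tool in rail [64.  -2.7] z 0.043 F [ 1.7  0.1 -0.1] w 0.0104
```

It's entering tub 2 (z 0.043, no force).

Emit:
{"fn": "move_arm", "kwargs": {
  "motion": [
    {"x": 0, "y": 0, "z": 0.3, "yaw": 0},
    {"x": 0, "y": 0, "z": 0.5, "yaw": 0},
    {"x": 0, "y": 0, "z": 0.5, "yaw": 0},
    {"x": 0, "y": 0, "z": 0.5, "yaw": 0}
  ]
}}

```text
clock: 47.62
eef_pos: [0.4871, -0.1851, 0.0388]
tool_rot: [0.142, 0.99, 0.004, 0.003]
ft_force: [-1.2, 0.9, 5.3]
grip_width: 0.0102
grasp_force: 60.4
```

Emit:
{"fn": "move_arm", "kwargs": {
  "motion": [
    {"x": 0, "y": 0, "z": -0.1, "yaw": 0},
    {"x": 0, "y": 0, "z": -0.1, "yaw": 0}
  ]
}}

```text
clock: 47.88
eef_pos: [0.4871, -0.185, 0.039]
tool_rot: [0.142, 0.99, 0.004, 0.003]
ft_force: [2.5, -0.9, 1.2]
grip_width: 0.0103
grasp_force: 59.6
```

Emit:
{"fn": "move_arm", "kwargs": {
  "motion": [
    {"x": 0, "y": 0, "z": 0, "yaw": 0},
    {"x": 0, "y": 0, "z": 0, "yaw": 0},
    {"x": 0, "y": 0, "z": 0, "yaw": 0},
    {"x": 0, "y": 0, "z": -3, "yaw": 0},
    {"x": 0, "y": 0, "z": -6, "yaw": 0},
    {"x": 0, "y": 0, "z": -6, "yaw": 0},
    {"x": 0, "y": 0, "z": -6, "yaw": 0}
  ],
  "gripper": -0.25
}}

```text
clock: 48.75
eef_pos: [0.4859, -0.1852, 0.0985]
tool_rot: [0.142, 0.99, 0.004, 0.002]
ft_force: [-0.4, 0.5, 0.3]
grip_width: 0.0321
grasp_force: 0.0
```

```bash
python3 see.py; python3 plan.py .4357 -.3646 .05 -.6194;python3 -c "
from h import *
print(bot.get_obs()['joint_pos'].round(2))"
```

```text
lid px [407. 197.] 258 fit [ 0.5657 -0.4144  0.5936] 0.27  [-75.9 195.4]
lid px [384. 256.] 276 fit [ 0.4355 -0.3643 -0.6213] 0.101  [ 63.2 183.8]
t 48.8 x -0.25 y -18.64 z 4.80 yaw 19.2 rows 3.1
[-0.37  0.34 -0.12  1.1   0.01 -0.09]
```

Seated (z 0.0388). Now the third lid.

Emit:
{"fn": "move_arm", "kwargs": {
  "motion": [
    {"x": -0.1, "y": -6, "z": 0, "yaw": 7},
    {"x": -0.2, "y": -12, "z": 1, "yaw": 14},
    {"x": -0.25, "y": -17, "z": 3.5, "yaw": 19.2},
    {"x": -0.25, "y": -18.6, "z": 4.8, "yaw": 19.2},
    {"x": -0.25, "y": -18.6, "z": 4.8, "yaw": 19.2},
    {"x": -0.25, "y": -18.6, "z": 4.8, "yaw": 19.2},
    {"x": -0.25, "y": -18.6, "z": 4.8, "yaw": 19.2}
  ]
}}

```text
clock: 49.68
eef_pos: [0.4381, -0.3632, 0.0503]
tool_rot: [0.303, 0.953, 0.004, 0.002]
ft_force: [0.0, -0.5, -1.1]
grip_width: 0.0319
grasp_force: 0.0
```

```bash
python3 plan.py .4356 -.3645 -.0170 -.62
```

```text
t 49.7 x 0.13 y -0.25 z 6.73 yaw 0.2 rows 1.1
```

Emit:
{"fn": "move_arm", "kwargs": {
  "motion": [
    {"x": 0.15, "y": -0.25, "z": 3, "yaw": 0},
    {"x": 0.15, "y": -0.25, "z": 5.5, "yaw": 0},
    {"x": 0.15, "y": -0.25, "z": 6.7, "yaw": 0},
    {"x": 0.15, "y": -0.25, "z": 6.7, "yaw": 0},
    {"x": 0.15, "y": -0.25, "z": 6.7, "yaw": 0}
  ]
}}

```text
clock: 50.3
eef_pos: [0.4357, -0.3653, -0.0165]
tool_rot: [0.304, 0.953, 0.004, 0.003]
ft_force: [0.4, -0.1, -0.1]
grip_width: 0.0321
grasp_force: 0.0
```

Emit:
{"fn": "move_arm", "kwargs": {
  "motion": [
    {"x": 0, "y": 0, "z": 0, "yaw": 0},
    {"x": 0, "y": 0, "z": 0, "yaw": 0},
    {"x": 0, "y": 0, "z": 0, "yaw": 0},
    {"x": 0, "y": 0, "z": 0, "yaw": 0},
    {"x": 0, "y": 0, "z": 0, "yaw": 0}
  ],
  "gripper": -1
}}

```text
clock: 50.92
eef_pos: [0.4356, -0.3655, -0.0164]
tool_rot: [0.305, 0.952, 0.004, 0.003]
ft_force: [-0.1, 0.5, 6.2]
grip_width: 0.0098
grasp_force: 60.8
```

Emit:
{"fn": "move_arm", "kwargs": {
  "motion": [
    {"x": 0, "y": 0, "z": -5, "yaw": 0},
    {"x": 0, "y": 0, "z": -9.7, "yaw": 0},
    {"x": 0, "y": 0, "z": -9.7, "yaw": 0},
    {"x": 0, "y": 0, "z": -9.7, "yaw": 0}
  ]
}}

```text
clock: 51.42
eef_pos: [0.4336, -0.3653, 0.0788]
tool_rot: [0.305, 0.952, 0.005, 0.001]
ft_force: [-0.7, -0.8, -1.4]
grip_width: 0.0103
grasp_force: 59.9
```

```bash
python3 rail.py 21.5,79,-2.5
```

```text
tool in rail [ 64.6 185.3] z 0.0788 F [-0.7 -0.8 -1.4] w 0.0103
t 51.4 x 2.10 y 19.16 z -0.02 yaw -19.2 rows 3.1
```

Emit:
{"fn": "move_arm", "kwargs": {
  "motion": [
    {"x": 0.7, "y": 6, "z": 0, "yaw": -7},
    {"x": 1.4, "y": 12, "z": 0, "yaw": -14},
    {"x": 2, "y": 17, "z": 0, "yaw": -19.2},
    {"x": 2.1, "y": 19.1, "z": 0, "yaw": -19.2},
    {"x": 2.1, "y": 19.1, "z": 1, "yaw": -19.2},
    {"x": 2.1, "y": 19.1, "z": 1.5, "yaw": -19.2},
    {"x": 2.1, "y": 19.1, "z": 2, "yaw": -19.2},
    {"x": 2.1, "y": 19.1, "z": 2, "yaw": -19.2}
  ]
}}

```text
clock: 52.42
eef_pos: [0.5269, -0.1987, 0.0606]
tool_rot: [0.143, 0.99, 0.004, 0.002]
ft_force: [-0.0, 0.2, 0.2]
grip_width: 0.01
grasp_force: 60.0
```

```bash
python3 rail.py 21.7,46,-2.8
```

```text
tool in rail [21.9 -0.8] z 0.0606 F [-0.   0.2  0.2] w 0.01
t 52.4 x -0.02 y 0.20 z 1.46 yaw -0.1 rows 0.2
```

Emit:
{"fn": "move_arm", "kwargs": {
  "motion": [
    {"x": 0, "y": 0.2, "z": 0.6, "yaw": 0},
    {"x": 0, "y": 0.2, "z": 0.8, "yaw": 0},
    {"x": 0, "y": 0.2, "z": 1, "yaw": 0},
    {"x": 0, "y": 0.2, "z": 1, "yaw": 0}
  ]
}}

```text
clock: 52.92
eef_pos: [0.5285, -0.1957, 0.0512]
tool_rot: [0.141, 0.99, 0.004, 0.002]
ft_force: [-0.7, 0.1, -0.2]
grip_width: 0.0101
grasp_force: 60.0
```

```bash
python3 rail.py 21.7,43,-2.8
```

```text
tool in rail [21.2 -4.1] z 0.0512 F [-0.7  0.1 -0.2] w 0.0101
t 52.9 x 0.05 y -0.13 z 0.82 yaw 0.0 rows 0.1
```

Emit:
{"fn": "move_arm", "kwargs": {
  "motion": [
    {"x": 0.05, "y": -0.12, "z": 0.1, "yaw": 0},
    {"x": 0.05, "y": -0.12, "z": 0.4, "yaw": 0},
    {"x": 0.05, "y": -0.12, "z": 0.7, "yaw": 0},
    {"x": 0.05, "y": -0.12, "z": 0.9, "yaw": 0},
    {"x": 0.05, "y": -0.12, "z": 0.9, "yaw": 0}
  ]
}}

```text
clock: 53.55
eef_pos: [0.528, -0.1967, 0.0421]
tool_rot: [0.142, 0.99, 0.004, 0.002]
ft_force: [0.7, -1.0, -0.9]
grip_width: 0.01
grasp_force: 59.9
```

```bash
python3 rail.py
```

```text
tool in rail [21.4 -3. ] z 0.0421 F [ 0.7 -1.  -0.9] w 0.01
```

Entering. Press to the rim, ease off, release and rise clear.

Emit:
{"fn": "move_arm", "kwargs": {
  "motion": [
    {"x": 0, "y": 0, "z": 0.2, "yaw": 0},
    {"x": 0, "y": 0, "z": 0.4, "yaw": 0},
    {"x": 0, "y": 0, "z": 0.4, "yaw": 0},
    {"x": 0, "y": 0, "z": 0.4, "yaw": 0}
  ]
}}

```text
clock: 54.05
eef_pos: [0.5281, -0.1968, 0.0396]
tool_rot: [0.142, 0.99, 0.004, 0.003]
ft_force: [-1.8, 1.3, 7.5]
grip_width: 0.0104
grasp_force: 60.8
```

Emit:
{"fn": "move_arm", "kwargs": {
  "motion": [
    {"x": 0, "y": 0, "z": -0.1, "yaw": 0},
    {"x": 0, "y": 0, "z": -0.1, "yaw": 0}
  ]
}}

```text
clock: 54.3
eef_pos: [0.5281, -0.1968, 0.0397]
tool_rot: [0.142, 0.99, 0.004, 0.003]
ft_force: [-0.3, -0.1, 4.3]
grip_width: 0.0101
grasp_force: 60.5
```

Emit:
{"fn": "move_arm", "kwargs": {
  "motion": [
    {"x": 0, "y": 0, "z": 0, "yaw": 0},
    {"x": 0, "y": 0, "z": 0, "yaw": 0},
    {"x": 0, "y": 0, "z": 0, "yaw": 0},
    {"x": 0, "y": 0, "z": -3, "yaw": 0},
    {"x": 0, "y": 0, "z": -8, "yaw": 0},
    {"x": 5, "y": 0, "z": -11, "yaw": 0},
    {"x": 11, "y": -5, "z": -11, "yaw": 0},
    {"x": 17, "y": -9, "z": -11, "yaw": 0},
    {"x": 22, "y": -12, "z": -11, "yaw": 0},
    {"x": 22, "y": -12, "z": -11, "yaw": 0},
    {"x": 22, "y": -12, "z": -11, "yaw": 0},
    {"x": 22, "y": -12, "z": -11, "yaw": 0},
    {"x": 22, "y": -12, "z": -11, "yaw": 0}
  ],
  "gripper": -0.25
}}

```text
clock: 55.92
eef_pos: [0.2834, -0.251, 0.1474]
tool_rot: [0.141, 0.99, 0.004, 0.003]
ft_force: [-0.3, -0.1, -0.5]
grip_width: 0.0318
grasp_force: 0.0
```

```bash
python3 - <<'E'
from see import *
im,M=see()
a=im[190:270,265:365];s=bot.camera("side")[165:245,250:350]
cv2.imwrite("pics/f.png",np.hstack([cv2.resize(t,(400,320),interpolation=cv2.INTER_CUBIC) for t in(a,s)]))
E
```

```text
lid px [406. 197.] 256 fit [ 0.5658 -0.4141  0.6306] 0.273  [-75.9 195. ]
lid px [306. 211.] 303 fit [ 0.5271 -0.1956 -0.2724] 0.487 inrail [22.6 -3.8]
lid px [300. 230.] 311 fit [ 0.4871 -0.1842 -0.2731] 0.639 inrail [64.2 -3.6]
lid px [294. 250.] 316 fit [ 0.4468 -0.1724 -0.2857] 0.479 inrail [106.2  -3.6]
```

View pics/f.png

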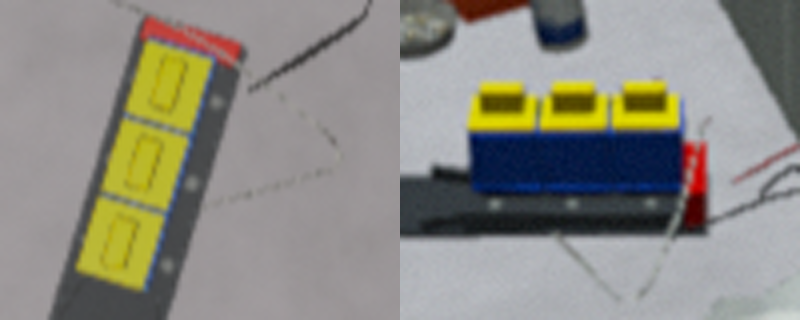

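The picture shows three flush lids in a closed row against the red stop, with no gaps, and the arm is clear. I'm handing the job in.

```bash
python3 -c "
from workcell import bot
print(bot.job_done())"
```

```text
the job is handed in; nothing more can be done
None
```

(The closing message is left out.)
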